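# Clear the tin rack and file the tins

### The job

First clear the tin rack: move each pot standing in front of it, and the card box stuck in one of its bays, onto the dark serving board, every one resting directly on the wood (pots upright, the box flat). Then slide each loose tin lengthwise into a bay of its own, lying flat and pushed fully home against the back stop, and leave the lemon where it lies.

Things in the scene. Friction and masses are not known exactly. Their poses are not given: they have to be found in the camera images.
- rack: Low wooden tin rack fixed to the table, 225 wide (its y), 111 deep (its x), 45 mm high. Origin under its centre at table level; its open front is at x = -55, facing the robot more or less. Three level bays side by side, centres at y = -73, 0, +73, run along x from the mouth at x = -55 to the back stop at x = +50. Bay floor at z = 5, underside of the roof at 37.
- bay_1 (a point): Middle of a bay's mouth, on the bay floor's front edge (rack x = -55, z = 5); its x points into the bay. Bay 67 wide, 32 high, 105 deep; walls 6 thick, 45 high, noses rounded. The roof covers only from 25 mm behind the mouth: the front 25 mm are open above. A tin fully home has its centre 55 mm behind this point, its near end about level with the wall noses.
- bay_2 (a point): Middle of a bay's mouth, on the bay floor's front edge (rack x = -55, z = 5); its x points into the bay. Bay 67 wide, 32 high, 105 deep; walls 6 thick, 45 high, noses rounded. The roof covers only from 25 mm behind the mouth: the front 25 mm are open above. A tin fully home has its centre 55 mm behind this point, its near end about level with the wall noses.
- bay_3 (a point): Middle of a bay's mouth, on the bay floor's front edge (rack x = -55, z = 5); its x points into the bay. Bay 67 wide, 32 high, 105 deep; walls 6 thick, 45 high, noses rounded. The roof covers only from 25 mm behind the mouth: the front 25 mm are open above. A tin fully home has its centre 55 mm behind this point, its near end about level with the wall noses.
- board: Dark wooden serving board, fixed, flat, 240 (its x) by 130 (its y) by 10 mm, no rim, left of the rack. Origin under its centre at table level; its top is at z = 10. Pots and the card box go here.
- pot_1: Round closed pot of spread, grey lid and blue-white side, 69 mm diameter, 41 high, 0.1 kg, solid. Origin at the centre of its underside, z up. Stands in front of the rack. One or two of the three pots are present, the others are absent.
- pot_2: Round closed pot of spread, grey lid and blue-white side, 69 mm diameter, 41 high, 0.1 kg, solid. Origin at the centre of its underside, z up. Stands in front of the rack. One or two of the three pots are present, the others are absent.
- pot_3: Round closed pot of spread, grey lid and blue-white side, 69 mm diameter, 41 high, 0.1 kg, solid. Origin at the centre of its underside, z up. Stands in front of the rack. One or two of the three pots are present, the others are absent.
- deck_1: Navy blue card box, 90 (its x) by 64 (its y) by 18 mm, 0.1 kg, solid. Origin at the centre of its underside, z up. Exactly one of the three is present: it lies flat on a bay's floor, length along the bay, 35 to 47 mm of it out of the mouth; grip it there across its 64 mm width and pull it straight out.
- deck_2: Navy blue card box, 90 (its x) by 64 (its y) by 18 mm, 0.1 kg, solid. Origin at the centre of its underside, z up. Exactly one of the three is present: it lies flat on a bay's floor, length along the bay, 35 to 47 mm of it out of the mouth; grip it there across its 64 mm width and pull it straight out.
- deck_3: Navy blue card box, 90 (its x) by 64 (its y) by 18 mm, 0.1 kg, solid. Origin at the centre of its underside, z up. Exactly one of the three is present: it lies flat on a bay's floor, length along the bay, 35 to 47 mm of it out of the mouth; grip it there across its 64 mm width and pull it straight out.
- tin_1: Flat fish tin, blue lid, cream side, 63 (its x) by 105 (its y) by 25 mm over the rim, solid part 60 by 100 by 25, 0.15 kg. Origin at the centre of its underside, z up, long axis = its y. Lies flat right of the rack; either end may go into the bay first. Grip it across its 60 mm width near the trailing end; push the last part in with closed fingers (a few N). Two or three are present.
- tin_2: Flat fish tin, blue lid, cream side, 63 (its x) by 105 (its y) by 25 mm over the rim, solid part 60 by 100 by 25, 0.15 kg. Origin at the centre of its underside, z up, long axis = its y. Lies flat right of the rack; either end may go into the bay first. Grip it across its 60 mm width near the trailing end; push the last part in with closed fingers (a few N). Two or three are present.
- tin_3: Flat fish tin, blue lid, cream side, 63 (its x) by 105 (its y) by 25 mm over the rim, solid part 60 by 100 by 25, 0.15 kg. Origin at the centre of its underside, z up, long axis = its y. Lies flat right of the rack; either end may go into the bay first. Grip it across its 60 mm width near the trailing end; push the last part in with closed fingers (a few N). Two or three are present.
- lemon: Yellow lemon, 78 long, 56 high, lying behind the far end of the serving board; leave it where it is.

How it is judged:
On the way, in this order (a step that is already met when the one before it is completed fails the run):
1. every pot and the card box rest on the serving board (x of pot_1 in the frame of board between -0.12 and 0.12 m and y of pot_1 in the frame of board between -0.065 and 0.065 m and z of pot_1 in the frame of board between 0.005 and 0.016 m and angle between each of pot_1, pot_2, pot_3, deck_1, deck_2, deck_3's own z axis and vertical below 0.15 rad and x of pot_2 in the frame of board between -0.12 and 0.12 m and y of pot_2 in the frame of board between -0.065 and 0.065 m and z of pot_2 in the frame of board between 0.005 and 0.016 m and x of pot_3 in the frame of board between -0.12 and 0.12 m and y of pot_3 in the frame of board between -0.065 and 0.065 m and z of pot_3 in the frame of board between 0.005 and 0.016 m and x of deck_1 in the frame of board between -0.12 and 0.12 m and y of deck_1 in the frame of board between -0.065 and 0.065 m and z of deck_1 in the frame of board between 0.005 and 0.016 m and x of deck_2 in the frame of board between -0.12 and 0.12 m and y of deck_2 in the frame of board between -0.065 and 0.065 m and z of deck_2 in the frame of board between 0.005 and 0.016 m and x of deck_3 in the frame of board between -0.12 and 0.12 m and y of deck_3 in the frame of board between -0.065 and 0.065 m and z of deck_3 in the frame of board between 0.005 and 0.016 m), for 0.2 s.
2. every tin is fully home in a bay, with the board still holding what was cleared (all of step 1 and x of tin_1 in the frame of rack between -0.008 and 0.012 m and (y of tin_1 in the frame of rack between -0.085 and -0.061 m or y of tin_1 in the frame of rack between -0.012 and 0.012 m or y of tin_1 in the frame of rack between 0.061 and 0.085 m) and height (world z) of each of tin_1, tin_2, tin_3 below 0.034 m and angle between the y axis of each of tin_1, tin_2, tin_3 and the x axis of rack, either way round below 0.15 rad and angle between the z axis of each of tin_1, tin_2, tin_3 and the z axis of rack, either way round below 0.15 rad and x of tin_2 in the frame of rack between -0.008 and 0.012 m and (y of tin_2 in the frame of rack between -0.085 and -0.061 m or y of tin_2 in the frame of rack between -0.012 and 0.012 m or y of tin_2 in the frame of rack between 0.061 and 0.085 m) and x of tin_3 in the frame of rack between -0.008 and 0.012 m and (y of tin_3 in the frame of rack between -0.085 and -0.061 m or y of tin_3 in the frame of rack between -0.012 and 0.012 m or y of tin_3 in the frame of rack between 0.061 and 0.085 m)), for 0.2 s.
At the end, for the whole second after the job is handed in: Each present pot and the card box rest directly on the serving board, level within 0.15 rad, centre over the board; each present tin lies flat in a bay of its own, within 8 mm of the back stop, lengthwise along the bay; all at rest (all of step 2 and linear speed of each of pot_1, pot_2, pot_3, deck_1, deck_2, deck_3, tin_1, tin_2, tin_3 below 0.02 m/s); the robot touches nothing.
It fails at once if the lemon is moved more than 30 mm (distance of lemon from where it was at the start of the episode above 0.03 m).
Of deck_1, deck_2, deck_3 only 1 to 1 are there at a start; the rules pass over those that are not, and their reading is None.
Of pot_1, pot_2, pot_3 only 1 to 2 are there at a start; the rules pass over those that are not, and their reading is None.
Of tin_1, tin_2, tin_3 only 2 to 3 are there at a start; the rules pass over those that are not, and their reading is None.
At some moment in a run one of pot_1, pot_2, pot_3 may be knocked a few centimetres aside while the robot is not near it.
Once in a run the grip may slacken for a moment while it holds something.
It also fails if it takes over 210 s, if anything falls off the work surface, if the arm or the gripper's body presses on something with over 40 N, if the wrist force passes 120 N, or if a joint passes its speed limit or range.

### The arm

A 6-joint arm with a two-finger parallel gripper is mounted at the origin on a cart in front of the work surface, level with it; the furniture and walls round the work are solid. World frame = base frame: x ahead of the robot, y to its left, z up, the work surface at z = 0. Lengths are in m, angles in rad, forces in N, time in s.
With the tool pointing down it reaches from about 0.275 to 0.875 m from the base axis. Payload 12.5 kg.
Tool frame: the origin (TCP) lies at the very end of the fingers, on their centre line; the grasp point (between the pads) lies 19 mm behind it; z points along the fingers, y is the line along which they close (so a half turn about z gives the same grasp; the last joint's range is limited). The gripper opens to 85 mm and grips with 20 to 120 N. Pads are 22 mm wide; open, the fingers measure 114 mm over their backs; the gripper's body (76 mm by 85 mm) begins 54 mm behind the grasp point. The pads swing forward as they close: fully open they stand 13 mm farther back than shut.
Start: joints at [-1.255, 0.351, 1.652, -0, 1.139, -0.085], TCP at [0.215, -0.506, 0.231] pointing down, gripper open.
Joint ranges: [-2.75, 2.75], [-0.79, 2.1], [0.01, 2.65], [-1.57, 4.71], [0.07, 3.14], [-2.87, 2.87]. Speed limits (rad/s): [2.22, 2.22, 2.79, 3.14, 3.14, 3.14].

### API

Orientations are given as a rotation vector (axis times angle).
In Python, from rig import robot gives the robot as it stands.
- The arm moves only by the shell command python3 -m jog 'ROWS'. ROWS is text: rows parted by semicolons, each of 7 numbers parted by spaces: the opening, from -1 (shut) to 1 (fully open), then the shift along the tool's x, y, z in cm, then the turn, a rotation vector about the tool's x, y, z in degrees. In form: jaw dx dy dz wx wy wz; .... A call has exactly 5 rows; each row shifts and turns the commanded pose from where the row before left it, along the tool's axes as they then stand; what a row does not reach is not made up. A row lasts 1/10 s, in which the tool goes at most 50 mm and 8.59 degrees, less where a joint would pass 70% of its speed; a pose out of reach is approached as far as the arm can. A call with a gripper value outside its range is refused whole. The fingers move at their own pace and stop on an object; the grip force is fixed at half the most. Time passes only in rows, so rows that do not move let the fingers close, or fill a call up. It gives the time, the measured TCP pose, the force, the opening and the grip force at its end, in the units of the state.
- robot.read_state(): the state, without advancing time (a new reading comes with each control period).
- robot.get_image(name): name is "scene" or "top" or "wrist"; returns (picture, depth): 400x640x3 uint8, red, green, blue; 400x640 float32, m along the optical axis (not along the pixel's ray), 0 where there is no reading.
- robot.camera_params(name): a dict with "fx", "fy", "cx", "cy" (pixels), "rvec" (rotation vector, rad) and "tvec" (3), from world to camera coordinates, as OpenCV has them; the wrist camera has in their place "T_tool_cam" (4x4, takes a point from camera to tool coordinates, whose origin is the TCP and whose axes are the flange's). Camera axes: x right, y down, z forward; pixel columns grow to the right and rows downward; lengths in m; the calibration is good to about 2 mm. A picture is of the moment at which its call begins: read the wrist's pose just before it. camera_params takes no time and is no camera call.
- robot.job_done(): hands the job in; it is judged then, once.
The state is a dict: "time": time; "joint_pos": joint angles; "dq": joint speeds; "joint_efforts": joint torques, N m; "tool_pos": TCP position; "eef_rot": TCP orientation; "contact_force": force on the tool from outside, world axes, zero at the start; "ft_torque": the same for the moment, N m; "gripper_width": finger opening in m; "finger_force": force on a finger pad.
Only numpy, scipy, OpenCV 4.12 (cv2) and the standard library are available. Lean on these libraries where they do the work, as an engineer would, in place of code of your own. Each camera call takes 0.05 s, during which the arm holds its last target. There are 200 camera calls.

## Working session

There is one attempt and no reset: what is moved stays moved. The work goes in short steps, Python scripts to look and compute and a shell command to move; the robot and the scene stay as the last step left them, time stands still between calls to the robot, and variables do not carry over. Pictures are saved under pics/ and viewed, at most 14 in all, crops included, and the job is handed in when it is done.

```bash
ls; mkdir -p pics; python3 - <<'E'
from rig import robot
import cv2,numpy as np
for n in("top","scene"):
    im,d=robot.get_image(n); cv2.imwrite(f"pics/{n}0.png",im[...,::-1]); np.savez(f"pics/{n}0.npz",im=im,d=d)
    print(robot.camera_params(n))
s=robot.read_state();print(s)
print(robot.camera_params("wrist"))
E
```

```text
pics
{'fx': 379.6537692074263, 'fy': 379.6537692074263, 'cx': 312.7086917256994, 'cy': 205.77392880768093, 'rvec': array([ 2.21302391, -2.00070855,  0.20943586]), 'tvec': array([-0.19643875,  0.54934388,  0.91113804])}
{'fx': 465.70104304224316, 'fy': 465.70104304224316, 'cx': 323.3054661851778, 'cy': 195.27741209731923, 'rvec': array([ 1.81728499, -0.9472647 ,  0.60546227]), 'tvec': array([-0.45753988,  0.19289687,  0.86803861])}
{'time': 0.1, 'joint_pos': array([-1.25460739e+00,  3.51168624e-01,  1.65234057e+00, -3.07385266e-05,
        1.13914693e+00, -8.45968818e-02]), 'dq': array([-0.00052237, -0.00325645, -0.00105616,  0.00064209, -0.00100165,
        0.00020002]), 'joint_efforts': array([ 1.62870463e-03, -5.06829429e+01, -2.91876233e+01,  3.20002516e-05,
        2.63272173e-03, -1.44652887e-05]), 'tool_pos': array([ 0.21450233, -0.50611981,  0.23082721]), 'eef_rot': array([-3.07768841e+00, -6.25158003e-01,  2.36476198e-04]), 'contact_force': array([-0.33189879,  0.05917127, -1.16077784]), 'ft_torque': array([ 0.00435767, -0.01221372, -0.00847517]), 'finger_force': 0.0, 'gripper_width': 0.08541716112085046}
{'fx': 314.1041920111255, 'fy': 314.1041920111255, 'cx': 320.24324300970886, 'cy': 197.07027653661976, 'T_tool_cam': array([[ 4.28510246e-04, -9.57139954e-01, -2.89625490e-01,
         7.41247350e-02],
       [ 9.99999680e-01,  2.14547387e-04,  7.70506190e-04,
         8.10617604e-04],
       [-6.75343867e-04, -2.89625728e-01,  9.57139740e-01,
        -1.43079748e-01],
       [ 0.00000000e+00,  0.00000000e+00,  0.00000000e+00,
         1.00000000e+00]])}
```

View pics/top0.png

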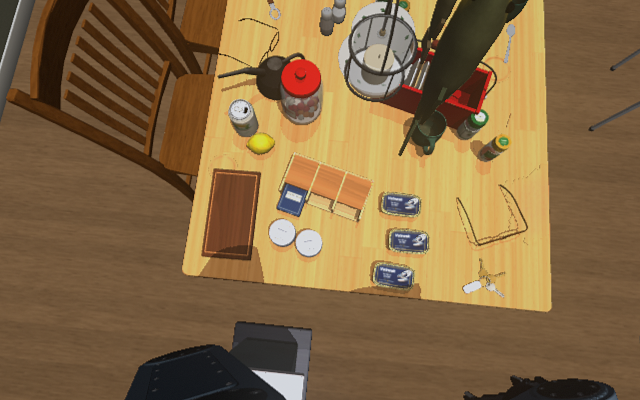

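View pics/scene0.png

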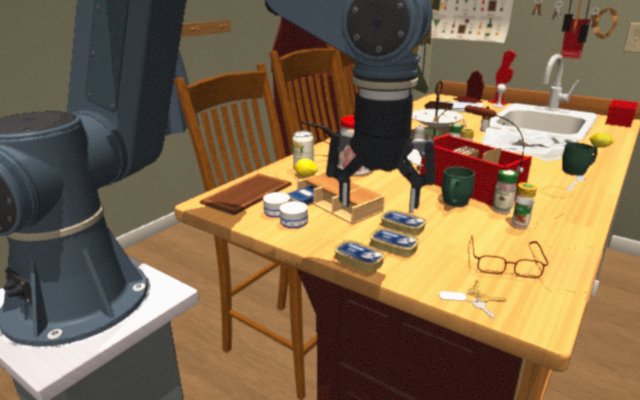

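Top view: board at about (232,214), rack (325,187) with the navy box in its left bay (292,198), pots at (282,232) and (309,243), tins at (401,204), (409,240) and (393,275), lemon (261,143). The scene view agrees: two pots, three tins.

```bash
cat > h.py <<'E'
import numpy as np,cv2
from rig import robot
from scipy.spatial.transform import Rotation as R
def cam(name,s=None):
    p=robot.camera_params(name); K=np.array([[p['fx'],0,p['cx']],[0,p['fy'],p['cy']],[0,0,1]])
    if name!='wrist':
        Rw=cv2.Rodrigues(p['rvec'])[0].T; return K,Rw,-Rw@p['tvec']
    T=p['T_tool_cam']; Rt=R.from_rotvec(s['eef_rot']).as_matrix()
    return K,Rt@T[:3,:3],Rt@T[:3,3]+s['tool_pos']
def plane(c,uv,z):
    K,Rw,o=c; uv=np.atleast_2d(np.asarray(uv,float)); d=(Rw@np.linalg.inv(K)@np.c_[uv,np.ones(len(uv))].T).T
    return o+d*((z-o[2])/d[:,2])[:,None]
def proj(c,P):
    K,Rw,o=c; q=(K@Rw.T@(np.atleast_2d(P)-o).T).T; return q[:,:2]/q[:,2:]
def tri(c1,a,c2,b):
    A=[];y=[]
    for (K,Rw,o),uv in((c1,a),(c2,b)):
        d=Rw@np.linalg.inv(K)@np.r_[uv,1]; d/=np.linalg.norm(d); M=np.eye(3)-np.outer(d,d); A.append(M);y.append(M@o)
    return np.linalg.lstsq(np.vstack(A),np.hstack(y),rcond=None)[0]
def cloud(c,d):
    v,u=np.mgrid[:400,:640]; K,Rw,o=c
    P=np.stack([(u-K[0,2])/K[0,0]*d,(v-K[1,2])/K[1,1]*d,d],-1); return P@Rw.T+o
def blobs(mask,amin=60):
    n,l,st,ce=cv2.connectedComponentsWithStats(mask.astype(np.uint8)); return [(l==i) for i in range(1,n) if st[i,4]>amin]
def hsv(im): return cv2.cvtColor(im,cv2.COLOR_RGB2HSV).astype(int)
def shot(n):
    s=robot.read_state(); im,d=robot.get_image(n); return cam(n,s),im,d
E
python3 - <<'E'
from h import *
for n in('top','scene'):
    f=np.load(f'pics/{n}0.npz');im,d=f['im'],f['d'];c=cam(n);P=cloud(c,d);H=hsv(im)
    work=(P[...,0]>0.15)&(P[...,0]<.85)&(P[...,1]>-.35)&(P[...,1]<.45)&(P[...,2]>-.02)&(P[...,2]<.08)&(d>0)
    print(n)
    masks={'blue':(H[...,0]>100)&(H[...,0]<130)&(H[...,1]>90),'white':(H[...,1]<60)&(H[...,2]>140),'dark':(H[...,0]<15)&(H[...,1]>90)&(H[...,2]<130),'lemon':(H[...,0]>22)&(H[...,0]<32)&(H[...,1]>180)&(H[...,2]>140)}
    for k,m in masks.items():
        for b in blobs(m&work):
            v,u=np.nonzero(b);q=P[b]; r=cv2.minAreaRect(np.c_[q[:,0],q[:,1]].astype(np.float32)*1000)
            print(k,b.sum(),(u.mean().round(),v.mean().round()),np.median(q,0).round(3),'zr',np.percentile(q[:,2],[5,95]).round(3),[np.round(x,0) for x in r])
E
```

```text
top
blue 267 (np.float64(291.0), np.float64(200.0)) [ 0.576 -0.08   0.024] zr [0.021 0.027] [array([588., -84.]), array([50., 63.]), np.float64(75.0)]
white 102 (np.float64(308.0), np.float64(117.0)) [ 0.81  -0.103  0.039] zr [0.025 0.066] [array([815., -95.]), array([21., 81.]), np.float64(19.0)]
white 117 (np.float64(293.0), np.float64(196.0)) [ 0.594 -0.086  0.024] zr [0.021 0.027] [array([594., -85.]), array([42., 20.]), np.float64(75.0)]
white 545 (np.float64(282.0), np.float64(232.0)) [ 0.494 -0.068  0.042] zr [0.039 0.044] [array([494., -68.]), array([66., 66.]), np.float64(83.0)]
white 547 (np.float64(308.0), np.float64(242.0)) [ 0.474 -0.139  0.042] zr [0.039 0.045] [array([ 474., -139.]), array([64., 64.]), np.float64(6.0)]
dark 3771 (np.float64(232.0), np.float64(215.0)) [0.528 0.073 0.01 ] zr [0.007 0.013] [array([535.,  75.]), array([238., 129.]), np.float64(1.0)]
lemon 330 (np.float64(261.0), np.float64(143.0)) [0.725 0.015 0.047] zr [0.034 0.055] [array([727.,  17.]), array([43., 74.]), np.float64(14.0)]
scene
blue 131 (np.float64(301.0), np.float64(197.0)) [ 0.566 -0.093  0.021] zr [0.011 0.022] [array([564., -84.]), array([62., 39.]), np.float64(88.0)]
white 67 (np.float64(306.0), np.float64(192.0)) [ 0.594 -0.084  0.021] zr [0.019 0.023] [array([593., -85.]), array([56., 26.]), np.float64(74.0)]
white 928 (np.float64(286.0), np.float64(207.0)) [ 0.468 -0.117  0.038] zr [0.009 0.041] [array([514., -75.]), array([222., 114.]), np.float64(70.0)]
dark 377 (np.float64(229.0), np.float64(206.0)) [0.429 0.045 0.007] zr [0.001 0.009] [array([438.,  45.]), array([ 85., 160.]), np.float64(42.0)]
lemon 251 (np.float64(305.0), np.float64(167.0)) [0.715 0.008 0.036] zr [0.02 0.05] [array([720.,  15.]), array([42., 70.]), np.float64(31.0)]
```

```bash
cat >> h.py <<'E'
def go(x,y,z,yaw=None,s=None):
    "print tool-frame cm shift (translate first, then turn) and wz deg"
    s=s or robot.read_state(); Rt=R.from_rotvec(s['eef_rot']).as_matrix()
    t=Rt.T@(np.array([x,y,z])-s['tool_pos'])*100; cy=np.degrees(np.arctan2(Rt[1,0],Rt[0,0]))
    print('shift cm',t.round(2),'yaw now %.1f'%cy,'wz', None if yaw is None else round(-(yaw-cy),1),'tilt',Rt[:,2].round(3))
E
python3 -c "
from h import *
go(.38,-.2,.36,-15)"
```

```text
shift cm [ 27.18 -21.74 -12.89] yaw now 23.0 wz 38.0 tilt [-0.     0.001 -1.   ]
```

```bash
python3 -m jog '1 0 0 -4 0 0 0; 1 0 0 -4 0 0 0; 1 0 0 -4 0 0 0; 1 3 -3 0 0 0 0; 1 3 -3 0 0 0 0'; python3 -m jog '1 3 -3 0 0 0 0; 1 3 -3 0 0 0 0; 1 3 -3 0 0 0 0; 1 3 -3 0 0 0 0; 1 3 -3 0 0 0 0';  python3 -m jog '1 3 0 0 0 0 0; 1 3 0 0 0 0 0; 1 0 0 0 0 0 8; 1 0 0 0 0 0 8; 1 0 0 0 0 0 8'; python3 -m jog '1 0 0 0 0 0 8; 1 0 0 0 0 0 6; 1 0 0 0 0 0 0; 1 0 0 0 0 0 0; 1 0 0 0 0 0 0'
python3 - <<'E'
from h import *
go(.38,-.2,.36,-15)
c,im,d=shot('wrist'); np.savez('pics/w1.npz',im=im,d=d,K=c[0],R=c[1],o=c[2]); cv2.imwrite('pics/w1.png',im[...,::-1])
E
```

```text
time: 0.6
tool_pos: [0.2465, -0.4272, 0.3517]
eef_rot: [3.078, 0.623, 0.001]
contact_force: [0.8, -0.5, -0.1]
gripper_width: 0.0856
finger_force: 0.0
time: 1.1
tool_pos: [0.3262, -0.2294, 0.3512]
eef_rot: [-3.079, -0.625, 0.0]
contact_force: [1.2, -1.1, 0.3]
gripper_width: 0.0856
finger_force: 0.0
time: 1.6
tool_pos: [0.3813, -0.2074, 0.351]
eef_rot: [-3.141, 0.036, 0.001]
contact_force: [0.6, -0.4, 0.3]
gripper_width: 0.0851
finger_force: 0.0
time: 2.1
tool_pos: [0.3812, -0.2077, 0.3512]
eef_rot: [-3.115, 0.407, 0.0]
contact_force: [-0.0, -1.0, -0.1]
gripper_width: 0.0855
finger_force: 0.0
shift cm [-0.32 -0.71 -0.88] yaw now -14.9 wz 0.1 tilt [-0.  0. -1.]
```

View pics/w1.png

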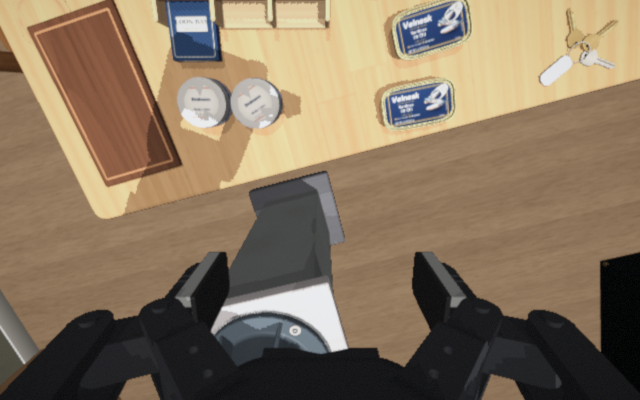

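Wrist view: box (195,30), pots (203,102) and (255,103), two tins (432,28) and (419,103), rack front at the top edge. I'll move forward for a fuller view.

```bash
python3 -m jog '1 4 0 0 0 0 0; 1 4 0 0 0 0 0; 1 4 0 0 0 0 0; 1 4 0 0 0 0 0; 1 0 0 0 0 0 0' >/dev/null;  python3 -m jog '1 0 0 0 0 0 0; 1 0 0 0 0 0 0; 1 0 0 0 0 0 0; 1 0 0 0 0 0 0; 1 0 0 0 0 0 0'
python3 - <<'E'
from h import *
c,im,d=shot('wrist'); np.savez('pics/w2.npz',im=im,d=d,K=c[0],R=c[1],o=c[2]); cv2.imwrite('pics/w2.png',im[...,::-1])
E
```

```text
time: 3.15
tool_pos: [0.5354, -0.2492, 0.3517]
eef_rot: [3.114, -0.411, 0.001]
contact_force: [0.2, 0.1, -0.2]
gripper_width: 0.0856
finger_force: 0.0
```

View pics/w2.png

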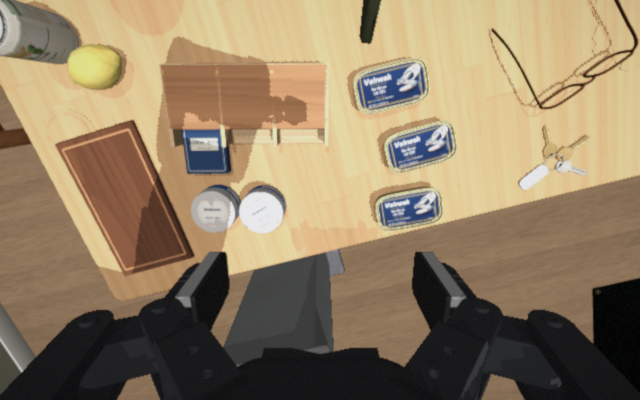

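All is visible: rack roof (160–327, 62–125), box (206,150), pots (214,208) and (262,210), tins (390,84), (420,147), (409,208), board (125,197), lemon (95,67).

```bash
python3 - <<'E'
from h import *
f=np.load('pics/w2.npz');im,d=f['im'],f['d'];c=(f['K'],f['R'],f['o']);P=cloud(c,d);H=hsv(im)
f1=np.load('pics/w1.npz');c1=(f1['K'],f1['R'],f1['o'])
ft=np.load('pics/top0.npz');ct=cam('top')
def rect(q):
    (x,y),(w,h),a=cv2.minAreaRect((q[:,:2]*1000).astype(np.float32))
    if w<h: w,h,a=h,w,a+90
    return f'c({x:.1f},{y:.1f}) long {w:.1f} short {h:.1f} longdir {(a+90)%180-90:.1f}'
work=(P[...,0]>.35)&(P[...,1]>-.5)&(np.arange(400)[:,None]<240)&(d>0)
rk=work&(P[...,2]>.042)&(P[...,2]<.05)&(P[...,0]<.72)&(P[...,1]<-.02)&(P[...,1]>-.32)
for b in blobs(rk,300): print('roof',b.sum(),rect(P[b]),P[b][:,2].mean().round(4))
dk=work&(H[...,2]<150)&(P[...,2]<.03)&(P[...,1]>-.03)
for b in blobs(cv2.morphologyEx(((H[...,0]<14)|(H[...,0]>170)).astype(np.uint8)*(P[...,2]>.006)*(P[...,2]<.02)*work*(P[...,1]>0),cv2.MORPH_OPEN,np.ones((3,3))),800): print('board',b.sum(),rect(P[b]),np.median(P[b],0))
print('z board pts',np.median(P[190:210,110:130,2]), 'table',np.median(P[215:225,300:330,2]))
bl=(H[...,0]>100)&(H[...,0]<130)&(H[...,1]>90)&work
up=lambda zl,zh:work&(P[...,2]>zl)&(P[...,2]<zh)
# tins & pots by height slabs
for b in blobs(up(.018,.03)&(P[...,1]<-.25),300): print('tin',b.sum(),rect(P[b]),np.median(P[b][:,2]).round(4),P[b].mean(0).round(4))
for b in blobs(up(.036,.046)&(P[...,0]<.56)&(P[...,1]>-.25),300): print('pot',b.sum(),rect(P[b]),np.median(P[b][:,2]).round(4),[np.round(x,1) for x in cv2.minEnclosingCircle((P[b][:,:2]*1000).astype(np.float32))])
m=bl&(P[...,2]>.012)&(P[...,1]>-.2)
for b in blobs(m,100): print('deck',b.sum(),rect(P[b]),np.median(P[b][:,2]).round(4))
# two-view heights: lids centroids w1/w2/top
def cents(im,sel): 
    h=hsv(im); return h
def cen(im,kind,box,lo=90):
    h=hsv(im); m=((h[...,0]>100)&(h[...,0]<130)&(h[...,1]>lo)) if kind=='b' else ((h[...,1]<60)&(h[...,2]>110))
    k=np.zeros(m.shape,bool);k[box[1]:box[3],box[0]:box[2]]=1;v,u=np.nonzero(m&k);x0,y0,w,hh=cv2.boundingRect(np.c_[u,v].astype(np.int32));return np.array([x0+w/2-.5,y0+hh/2-.5])
for nm,k,b2,b1,bt in(('tin2','b',(370,115,465,180),(370,70,470,140),(385,225,435,252)),('tin1','b',(340,50,440,115),(380,0,480,64),(375,190,425,217)),('tin3','b',(365,180,450,240),None,(365,260,420,290)),('potA','w',(185,180,239,240),(170,70,229,135),(265,217,296,247)),('potB','w',(239,180,295,240),(231,70,290,135),(296,228,325,258))):
    a=cen(im,k,b2); 
    if b1: print(nm,'w1w2',tri(c,a,c1,cen(f1['im'],k,b1)).round(4))
    print(nm,'w2top',tri(c,a,ct,cen(ft['im'],k,bt)).round(4))
E
```

```text
roof 11188 c(628.0,-169.5) long 224.5 short 111.2 longdir 75.4 0.0456
roof 615 c(494.8,-70.4) long 63.3 short 61.1 longdir -24.4 0.0426
roof 500 c(476.0,-140.1) long 62.4 short 53.2 longdir 18.0 0.0426
board 8824 c(553.8,73.5) long 202.9 short 129.0 longdir 1.1 [0.569516   0.06815811 0.01052694]
z board pts 0.010517762296737149 table -0.0002787441192344253
tin 3287 c(601.7,-371.6) long 104.9 short 62.6 longdir 88.4 0.0234 [ 0.6023 -0.3722  0.0235]
tin 2812 c(506.0,-396.8) long 105.0 short 63.3 longdir -89.4 0.0232 [ 0.5063 -0.3976  0.0233]
tin 2358 c(413.1,-362.7) long 104.6 short 63.6 longdir 86.6 0.0227 [ 0.4131 -0.3633  0.0228]
pot 1486 c(494.8,-68.8) long 66.8 short 66.8 longdir 22.1 0.0418 [array([494.8, -69. ]), np.float64(34.2)]
pot 1473 c(475.2,-139.8) long 67.0 short 66.1 longdir 73.4 0.0418 [array([ 474.5, -139.7]), np.float64(34.2)]
deck 927 c(586.5,-83.4) long 59.1 short 52.0 longdir -14.3 0.0238
tin2 w1w2 [ 0.3498 -0.5818 -0.7044]
tin2 w2top [ 0.5071 -0.3959  0.0319]
tin1 w1w2 [ 0.565  -0.4537 -0.2225]
tin1 w2top [ 0.6018 -0.3667  0.0517]
tin3 w2top [ 0.4147 -0.3612  0.028 ]
potA w1w2 [ 0.4956 -0.068   0.0347]
potA w2top [ 0.4947 -0.0679  0.0315]
potB w1w2 [ 0.4756 -0.1381  0.026 ]
potB w2top [ 0.4745 -0.1383  0.0235]
```

```bash
python3 -c "
from h import *
go(.475,-.1397,.10,75)"
```

```text
shift cm [-8.7  -9.   25.16] yaw now -15.0 wz -90.0 tilt [ 0. -0. -1.]
```

```bash
python3 -m jog '1 -2.9 -3 0 0 0 0; 1 -2.9 -3 0 0 0 0; 1 -2.9 -3 0 0 0 0; 1 0 0 3 0 0 -7.5; 1 0 0 3 0 0 -7.5'>/dev/null; python3 -m jog '1 0 0 3 0 0 -7.5; 1 0 0 3 0 0 -7.5; 1 0 0 3 0 0 -7.5; 1 0 0 3 0 0 -7.5; 1 0 0 3 0 0 -7.5' >/dev/null; python3 -m jog '1 0 0 0 0 0 -7.5; 1 0 0 0 0 0 -7.5; 1 0 0 0 0 0 -7.5; 1 0 0 0 0 0 -7.5; 1 0 0 0 0 0 -7.5' >/dev/null; python3 -m jog '1 0 0 4 0 0 0; 1 0 0 0 0 0 0; 1 0 0 0 0 0 0; 1 0 0 0 0 0 0; 1 0 0 0 0 0 0'
python3 - <<'E'
from h import *
go(.475,-.1397,.003,75)
c,im,d=shot('wrist');P=cloud(c,d)
for n in('wrist','top'):
  if n=='top': c,im,d=shot('top');P=cloud(c,d)
  m=(P[...,2]>.036)&(P[...,2]<.047)&(P[...,0]<.545)&(P[...,0]>.4)&(P[...,1]>-.22)&(P[...,1]<0)&(d>0)
  for b in blobs(m,100): print(n,b.sum(),[np.round(x,1) for x in cv2.minEnclosingCircle((P[b][:,:2]*1000).astype(np.float32))])
E
```

```text
time: 5.2
tool_pos: [0.4758, -0.14, 0.1026]
eef_rot: [2.492, 1.91, 0.002]
contact_force: [0.1, -0.2, 0.1]
gripper_width: 0.0853
finger_force: 0.0
shift cm [ 0.01 -0.1   9.96] yaw now 75.0 wz -0.0 tilt [ 0.002 -0.001 -1.   ]
wrist 9543 [array([495. , -68.3]), np.float64(33.9)]
wrist 7135 [array([ 474.6, -139.1]), np.float64(34.1)]
```

```bash
python3 -m jog '1 0 -0.1 2.5 0 0 0; 1 0 0 2.5 0 0 0; 1 0 0 2.5 0 0 0; 1 0 0 2.5 0 0 0; 1 0 0 0 0 0 0'; python3 -m jog '-1 0 0 0 0 0 0; -1 0 0 0 0 0 0; -1 0 0 0 0 0 0; -1 0 0 0 0 0 0; -1 0 0 0 0 0 0'; python3 -m jog '-1 0 0 0 0 0 0; -1 0 0 -1 0 0 0; -1 0 0 -2 0 0 0; -1 0 0 -2 0 0 0; -1 0 0 -2 0 0 0';
```

```text
time: 5.8
tool_pos: [0.4728, -0.1389, -0.0006]
eef_rot: [-2.49, -1.909, 0.003]
contact_force: [-0.2, 0.5, 1.2]
gripper_width: 0.0852
finger_force: 0.0
time: 6.3
tool_pos: [0.475, -0.1397, 0.0027]
eef_rot: [2.492, 1.911, 0.002]
contact_force: [-1.7, 0.5, 8.6]
gripper_width: 0.0674
finger_force: 67.7
time: 6.8
tool_pos: [0.4743, -0.1395, 0.073]
eef_rot: [2.492, 1.911, 0.001]
contact_force: [1.1, -0.5, -1.9]
gripper_width: 0.0673
finger_force: 67.4
```

```bash
python3 -c "
from h import *
print(robot.read_state()['gripper_width'])
go(.435,.075,.08,75)"
```

```text
0.06728325397213561
shift cm [19.7  -9.36 -0.71] yaw now 75.0 wz -0.0 tilt [ 0.001 -0.    -1.   ]
```

```bash
python3 -m jog '-1 4 -2 -0.7 0 0 0; -1 4 -2 0 0 0 0; -1 4 -2 0 0 0 0; -1 4 -2 0 0 0 0; -1 3.7 -1.4 0 0 0 0'; python3 -m jog '-1 0 0 0 0 0 0; -1 0 0 0 0 0 0; -1 0 0 2.5 0 0 0; -1 0 0 2 0 0 0; -1 0 0 1.5 0 0 0';python3 -m jog '-1 0 0 0.5 0 0 0; -1 0 0 0 0 0 0; -1 0 0 0 0 0 0; -1 0 0 0 0 0 0; -1 0 0 0 0 0 0'
```

```text
time: 7.3
tool_pos: [0.4337, 0.077, 0.0793]
eef_rot: [2.493, 1.911, 0.001]
contact_force: [1.0, -0.9, -1.7]
gripper_width: 0.067
finger_force: 67.4
time: 7.8
tool_pos: [0.4347, 0.0739, 0.0177]
eef_rot: [2.495, 1.91, -0.0]
contact_force: [-0.4, 0.5, -1.0]
gripper_width: 0.067
finger_force: 67.4
time: 8.3
tool_pos: [0.4348, 0.075, 0.0137]
eef_rot: [2.493, 1.911, 0.001]
contact_force: [-0.3, -0.1, -1.7]
gripper_width: 0.0673
finger_force: 67.3
```

Release, rise, then head to pot A.

```bash
python3 -m jog '1 0 0 0 0 0 0; 1 0 0 0 0 0 0; 1 0 0 0 0 0 0; 1 0 0 0 0 0 0; 1 0 0 -2 0 0 0'; python3 -m jog '1 0 0 -4 0 0 0; 1 0 0 -4 0 0 0; 1 0 0 -4 0 0 0; 1 0 0 0 0 0 0; 1 0 0 0 0 0 0'
python3 - <<'E'
from h import *
for n in('wrist','top'):
  c,im,d=shot(n);P=cloud(c,d)
  m=(P[...,2]>.036)&(P[...,2]<.057)&(P[...,0]<.56)&(P[...,0]>.35)&(P[...,1]>-.22)&(P[...,1]<.2)&(d>0)
  for b in blobs(m,100): print(n,b.sum(),np.median(P[b][:,2]),[np.round(x,1) for x in cv2.minEnclosingCircle((P[b][:,:2]*1000).astype(np.float32))])
go(.495,-.0685,.1,-15)
E
```

```text
time: 8.8
tool_pos: [0.4333, 0.0751, 0.0321]
eef_rot: [-2.491, -1.91, 0.005]
contact_force: [0.4, 0.9, 1.2]
gripper_width: 0.0853
finger_force: 0.0
time: 9.3
tool_pos: [0.4347, 0.0752, 0.1538]
eef_rot: [2.492, 1.911, 0.002]
contact_force: [0.2, 0.7, -0.9]
gripper_width: 0.0856
finger_force: 0.0
wrist 5366 0.05198844198666609 [array([435.9,  75.5]), np.float64(34.2)]
wrist 1906 0.04203079122879602 [array([491. , -67.5]), np.float64(33.5)]
top 544 0.0417452234042851 [array([494.4, -67.4]), np.float64(33.8)]
top 560 0.05175318741259638 [array([435.3,  75.2]), np.float64(34.2)]
shift cm [-12.28   9.65   5.22] yaw now 75.0 wz 90.0 tilt [-0.002 -0.    -1.   ]
```

```bash
python3 -m jog '1 -4.1 3.2 0 0 0 0; 1 -4.1 3.2 0 0 0 0; 1 -4.1 3.2 0 0 0 0; 1 0 0 0 0 0 7.5; 1 0 0 0 0 0 7.5' >/dev/null; python3 -m jog '1 0 0 0 0 0 7.5; 1 0 0 0 0 0 7.5; 1 0 0 0 0 0 7.5; 1 0 0 0 0 0 7.5; 1 0 0 0 0 0 7.5' >/dev/null;  python3 -m jog '1 0 0 0 0 0 7.5; 1 0 0 0 0 0 7.5; 1 0 0 0 0 0 7.5; 1 0 0 0 0 0 7.5; 1 0 0 0 0 0 7.5' >/dev/null; python3 -m jog '1 0 0 0 0 0 0; 1 0 0 2 0 0 0; 1 0 0 2 0 0 0; 1 0 0 0 0 0 0; 1 0 0 0 0 0 0'
python3 - <<'E'
from h import *
for n in('wrist',):
  c,im,d=shot(n);P=cloud(c,d)
  m=(P[...,2]>.036)&(P[...,2]<.057)&(P[...,0]<.56)&(P[...,0]>.35)&(P[...,1]>-.22)&(P[...,1]<.2)&(d>0)
  for b in blobs(m,100): print(n,b.sum(),np.median(P[b][:,2]),[np.round(x,1) for x in cv2.minEnclosingCircle((P[b][:,:2]*1000).astype(np.float32))])
go(.495,-.068,.003,-15)
E
```

```text
time: 11.4
tool_pos: [0.4927, -0.0629, 0.113]
eef_rot: [-3.115, 0.408, 0.002]
contact_force: [0.4, -0.0, -0.5]
gripper_width: 0.0855
finger_force: 0.0
wrist 6583 0.041842505696169235 [array([494.4, -68.2]), np.float64(34.2)]
wrist 1029 0.051284476851510497 [array([457.6,  81.4]), np.float64(24.7)]
shift cm [ 0.31  0.44 11.06] yaw now -14.9 wz 0.1 tilt [-0.  0. -1.]
```

```bash
python3 -m jog '1 0.3 0.4 3 0 0 0; 1 0 0 3 0 0 0; 1 0 0 3 0 0 0; 1 0 0 2 0 0 0; 1 0 0 0 0 0 0'; python3 -m jog '-1 0 0 0 0 0 0; -1 0 0 0 0 0 0; -1 0 0 0 0 0 0; -1 0 0 0 0 0 0; -1 0 0 0 0 0 0'; python3 -m jog '-1 0 0 0 0 0 0; -1 0 0 -1 0 0 0; -1 0 0 -2 0 0 0; -1 0 0 -2 0 0 0; -1 0 0 -3 0 0 0'; python3 -c "
from h import *
go(.517,.075,.083,0)"
```

```text
time: 11.95
tool_pos: [0.4939, -0.0674, 0.002]
eef_rot: [-3.115, 0.41, 0.005]
contact_force: [0.2, 0.5, 0.3]
gripper_width: 0.0854
finger_force: 0.0
time: 12.45
tool_pos: [0.4958, -0.0678, 0.005]
eef_rot: [3.114, -0.41, 0.004]
contact_force: [-2.3, 0.1, 8.7]
gripper_width: 0.0671
finger_force: 67.6
time: 12.95
tool_pos: [0.4943, -0.0675, 0.0845]
eef_rot: [-3.115, 0.411, 0.001]
contact_force: [0.9, -0.4, -0.7]
gripper_width: 0.0672
finger_force: 67.4
shift cm [ -1.51 -14.35   0.15] yaw now -15.0 wz -15.0 tilt [-0.001  0.    -1.   ]
```

```bash
python3 -m jog '-1 -0.3 -2.9 0 0 0 0; -1 -0.3 -2.9 0 0 0 0; -1 -0.3 -2.9 0 0 0 0; -1 -0.3 -2.9 0 0 0 0; -1 -0.3 -2.8 0 0 0 0'; python3 -m jog '-1 0 0 0 0 0 -7.5; -1 0 0 0 0 0 -7.5; -1 0 0 0 0 0 0; -1 0 0 2 0 0 0; -1 0 0 2 0 0 0';python3 -m jog '-1 0 0 2 0 0 0; -1 0 0 0.7 0 0 0; -1 0 0 0.2 0 0 0; -1 0 0 0 0 0 0; -1 0 0 0 0 0 0'
```

```text
time: 13.45
tool_pos: [0.518, 0.0766, 0.0846]
eef_rot: [-3.114, 0.411, -0.002]
contact_force: [0.4, -0.5, -1.0]
gripper_width: 0.0674
finger_force: 67.4
time: 13.95
tool_pos: [0.5183, 0.0753, 0.044]
eef_rot: [-3.141, 0.008, -0.004]
contact_force: [0.1, -0.2, -1.4]
gripper_width: 0.0673
finger_force: 67.3
time: 14.45
tool_pos: [0.5182, 0.0753, 0.0152]
eef_rot: [-3.142, 0.004, -0.002]
contact_force: [-0.1, 0.3, -1.4]
gripper_width: 0.0672
finger_force: 67.1
```

```bash
python3 -m jog '1 0 0 0 0 0 0; 1 0 0 0 0 0 0; 1 0 0 0 0 0 0; 1 0 0 0 0 0 0; 1 0 0 -2 0 0 0'; python3 -m jog '1 0 0 -4 0 0 0; 1 0 0 -4 0 0 0; 1 0 0 -4 0 0 0; 1 0 0 0 0 0 0; 1 0 0 0 0 0 0'
python3 - <<'E'
from h import *
for n in('wrist','top'):
  c,im,d=shot(n);P=cloud(c,d);H=hsv(im)
  m=(P[...,2]>.036)&(P[...,2]<.057)&(P[...,0]<.56)&(P[...,0]>.35)&(P[...,1]>-.22)&(P[...,1]<.2)&(d>0)
  for b in blobs(m,100): print(n,b.sum(),np.median(P[b][:,2]),[np.round(x,1) for x in cv2.minEnclosingCircle((P[b][:,:2]*1000).astype(np.float32))])
  m=(P[...,2]>.015)&(P[...,2]<.03)&(P[...,0]<.7)&(P[...,0]>.5)&(P[...,1]>-.13)&(P[...,1]<-.02)&(d>0)&(H[...,0]>100)&(H[...,0]<135)&(H[...,1]>60)
  for b in blobs(m,100):
    q=(P[b][:,:2]-[.628,-.1695])@R.from_euler('z',-14.6,degrees=True).as_matrix()[:2,:2]
    print('deck in rack',n,np.percentile(q,[1,99],axis=0).round(4),np.median(P[b][:,2]).round(4))
go(.5745,-.0803,.10,-14.6)
E
```

```text
time: 14.95
tool_pos: [0.5163, 0.0753, 0.0328]
eef_rot: [3.141, -0.001, -0.006]
contact_force: [-0.1, 0.0, 0.3]
gripper_width: 0.0851
finger_force: 0.0
time: 15.45
tool_pos: [0.5178, 0.0754, 0.1547]
eef_rot: [-3.142, 0.001, -0.002]
contact_force: [-0.3, -0.7, 0.2]
gripper_width: 0.0855
finger_force: 0.0
wrist 5292 0.051902996788326064 [array([517.6,  74.2]), np.float64(34.2)]
wrist 4443 0.051726831126764655 [array([435.6,  75. ]), np.float64(34.7)]
deck in rack wrist [[-0.0924  0.0469]
 [-0.0269  0.0984]] 0.0238
deck in rack wrist [[-0.0976  0.0419]
 [-0.0295  0.1049]] 0.0233
top 448 0.05161803284476679 [array([516.9,  74.4]), np.float64(34.0)]
top 610 0.05171190537824827 [array([435.4,  75.4]), np.float64(34.2)]
deck in rack top [[-0.098   0.0415]
 [-0.0285  0.103 ]] 0.0236
shift cm [ 5.78 15.56  5.3 ] yaw now -0.0 wz 14.6 tilt [-0.002 -0.    -1.   ]
```

```bash
python3 -m jog '1 1.1 3.1 0 0 0 0; 1 1.1 3.1 0 0 0 0; 1 1.1 3.1 0 0 0 0; 1 1.1 3.1 0 0 0 0; 1 1.2 3.1 0 0 0 0' >/dev/null; python3 -m jog '1 0 0 0 0 0 7.3; 1 0 0 0 0 0 7.3; 1 0 0 2.5 0 0 0; 1 0 0 2.5 0 0 0; 1 0 0 0 0 0 0' 
python3 -m jog '1 0 0 0 0 0 0; 1 0 0 0 0 0 0; 1 0 0 0 0 0 0; 1 0 0 0 0 0 0; 1 0 0 0 0 0 0' 
python3 -c "
from h import *
go(.5728,-.0799,.002,-14.6)"
```

```text
time: 16.55
tool_pos: [0.5711, -0.0792, 0.1]
eef_rot: [-3.115, 0.4, 0.012]
contact_force: [-1.0, -0.3, -0.5]
gripper_width: 0.0857
finger_force: 0.0
time: 17.05
tool_pos: [0.5738, -0.0797, 0.1048]
eef_rot: [3.116, -0.4, 0.001]
contact_force: [-0.9, -0.3, -0.5]
gripper_width: 0.0849
finger_force: 0.0
shift cm [-0.1   0.05 10.28] yaw now -14.6 wz -0.0 tilt [ 0.001 -0.    -1.   ]
```

```bash
python3 -m jog '1 -0.1 0 3 0 0 0; 1 0 0 3 0 0 0; 1 0 0 3 0 0 0; 1 0 0 1.3 0 0 0; 1 0 0 0 0 0 0'; python3 -m jog '-1 0 0 0 0 0 0; -1 0 0 0 0 0 0; -1 0 0 0 0 0 0; -1 0 0 0 0 0 0; -1 0 0 0 0 0 0'; python3 -m jog '-1 0 0 0 0 0 0; -1 -1 0 -0.2 0 0 0; -1 -1.5 0 0 0 0 0; -1 -1.5 0 0 0 0 0; -1 -1.5 0 0 0 0 0'; python3 -m jog '-1 -1 0 0 0 0 0; -1 0 0 0 0 0 0; -1 0 0 -2 0 0 0; -1 0 0 -2 0 0 0; -1 0 0 -3 0 0 0'; python3 - <<'E'
from h import *
for n in('top','wrist'):
  c,im,d=shot(n); cv2.imwrite(f'pics/dk_{n}.png',im[...,::-1])
E
```

```text
time: 17.55
tool_pos: [0.5718, -0.0792, 0.0001]
eef_rot: [-3.116, 0.4, 0.004]
contact_force: [-0.0, 0.4, 0.6]
gripper_width: 0.0855
finger_force: 0.0
time: 18.05
tool_pos: [0.5736, -0.0796, 0.0032]
eef_rot: [3.116, -0.4, 0.004]
contact_force: [-1.8, -0.4, 5.2]
gripper_width: 0.0628
finger_force: 64.1
time: 18.55
tool_pos: [0.5185, -0.0653, 0.0041]
eef_rot: [3.116, -0.4, 0.001]
contact_force: [0.6, -0.3, -2.0]
gripper_width: 0.0624
finger_force: 65.6
time: 19.05
tool_pos: [0.5096, -0.063, 0.0736]
eef_rot: [-3.116, 0.4, 0.002]
contact_force: [0.4, -0.7, -0.4]
gripper_width: 0.0626
finger_force: 66.0
```

View pics/dk_wrist.png

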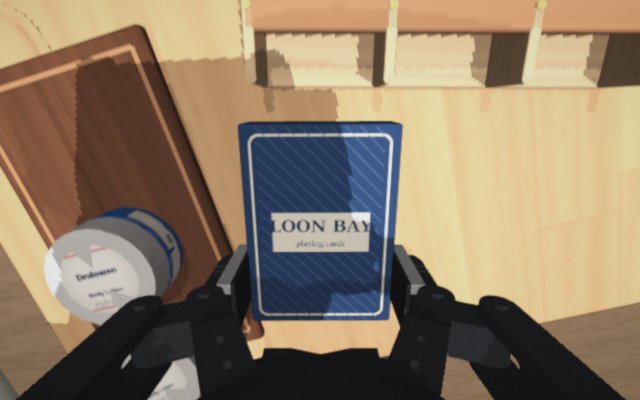

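Box held squarely at (320,220); bays are empty. Carry to the board's far half.

```bash
python3 -c "
from h import *
go(.588,.074,.0735,1)"
```

```text
shift cm [  3.86 -15.22   0.35] yaw now -14.6 wz -15.6 tilt [ 0.006 -0.001 -1.   ]
```

```bash
python3 -m jog '-1 0.8 -3 0 0 0 0; -1 0.8 -3 0 0 0 0; -1 0.8 -3 0 0 0 0; -1 0.8 -3 0 0 0 0; -1 0.7 -3.2 0 0 0 0'; python3 -m jog '-1 0 0 0 0 0 -7.8; -1 0 0 0 0 0 -7.8; -1 0 0 0 0 0 0; -1 0 0 2 0 0 0; -1 0 0 2 0 0 0'; python3 -m jog '-1 0 0 2 0 0 0; -1 0 0 0 0 0 0; -1 0 0 0 0 0 0; -1 0 0 0 0 0 0; -1 0 0 0 0 0 0'; python3 -c "
from h import *
go(.588,.074,.0095,1)"
```

```text
time: 19.65
tool_pos: [0.5866, 0.0753, 0.0728]
eef_rot: [3.116, -0.401, -0.0]
contact_force: [0.9, 0.1, -1.3]
gripper_width: 0.0625
finger_force: 66.0
time: 20.15
tool_pos: [0.5863, 0.074, 0.0329]
eef_rot: [-3.141, -0.019, -0.002]
contact_force: [-1.6, -0.7, -0.8]
gripper_width: 0.0624
finger_force: 66.1
time: 20.65
tool_pos: [0.5865, 0.0742, 0.0143]
eef_rot: [-3.141, -0.025, -0.003]
contact_force: [0.1, -0.2, -0.5]
gripper_width: 0.062
finger_force: 66.0
shift cm [0.15 0.02 0.48] yaw now 0.9 wz -0.1 tilt [ 0.002  0.    -1.   ]
```

```bash
python3 -m jog '-1 0.2 0 0.45 0 0 0; -1 0 0 0 0 0 0; 1 0 0 0 0 0 0; 1 0 0 0 0 0 0; 1 0 0 0 0 0 0'; python3 -m jog '1 0 0 0 0 0 0; 1 0 0 -2 0 0 0; 1 0 0 -4 0 0 0; 1 0 0 -4 0 0 0; 1 0 0 -4 0 0 0'; python3 -m jog '1 -2 4 -4 0 0 0; 1 -2 4 -4 0 0 0; 1 0 4 0 0 0 0; 1 0 4 0 0 0 0; 1 0 4 0 0 0 0';  python3 -m jog '1 0 0 0 0 0 0; 1 0 0 0 0 0 0; 1 0 0 0 0 0 0; 1 0 0 0 0 0 0; 1 0 0 0 0 0 0'
python3 - <<'E'
from h import *
for n in('wrist','top'):
  c,im,d=shot(n); cv2.imwrite(f'pics/b_{n}.png',im[...,::-1]);P=cloud(c,d)
  m=(P[...,2]>.018)&(P[...,2]<.06)&(P[...,0]<.68)&(P[...,0]>.35)&(P[...,1]>0)&(P[...,1]<.2)&(d>0)
  for b in blobs(m,100): print(n,b.sum(),np.percentile(P[b][:,2],[10,50,90]).round(4),[np.round(x,1) for x in cv2.minAreaRect((P[b][:,:2]*1000).astype(np.float32))])
E
```

```text
time: 21.15
tool_pos: [0.588, 0.0743, 0.0089]
eef_rot: [-3.141, -0.026, -0.0]
contact_force: [0.7, 1.0, -0.3]
gripper_width: 0.0854
finger_force: 0.0
time: 21.65
tool_pos: [0.5876, 0.0742, 0.1503]
eef_rot: [-3.141, -0.026, 0.0]
contact_force: [0.5, -0.9, -0.1]
gripper_width: 0.0856
finger_force: 0.0
time: 22.15
tool_pos: [0.5575, -0.1145, 0.216]
eef_rot: [3.141, 0.027, 0.001]
contact_force: [0.4, -0.2, 0.8]
gripper_width: 0.0858
finger_force: 0.0
time: 22.65
tool_pos: [0.5577, -0.1121, 0.2155]
eef_rot: [-3.141, -0.028, 0.0]
contact_force: [-0.2, -0.2, 0.9]
gripper_width: 0.0854
finger_force: 0.0
wrist 6023 [0.0274 0.0287 0.0297] [array([609.3,  73.2]), array([90.4, 65.1]), np.float64(1.1)]
wrist 7150 [0.0311 0.0515 0.0526] [array([478.3,  74. ]), array([ 69.1, 146.7]), np.float64(88.9)]
```

View pics/b_wrist.png

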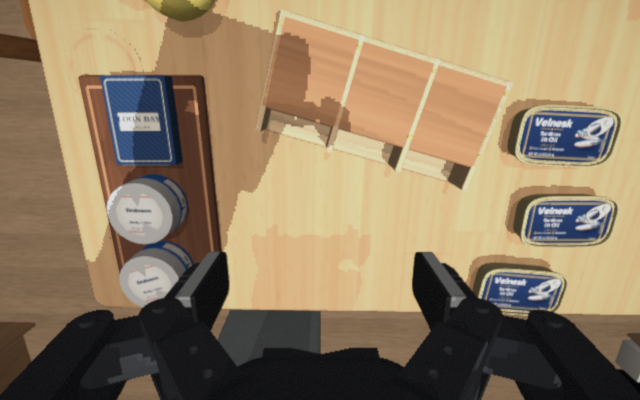

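Box (141,120) and both pots (146,209), (155,273) are on the board; the rack's bays are clear. Now remeasure rack and tins.

```bash
cat > m.py <<'E'
from h import *
def rect(q):
    (x,y),(w,h),a=cv2.minAreaRect((q[:,:2]*1000).astype(np.float32))
    if w<h: w,h,a=h,w,a+90
    return f'c({x:.1f},{y:.1f}) {w:.1f}x{h:.1f} dir {(a+90)%180-90:.1f}'
def look(n='wrist',top=None):
    c,im,d=shot(n)
    if top: cv2.imwrite(top,im[...,::-1])
    P=cloud(c,d); ok=d>0
    for nm,m in(('roof',(P[...,2]>.042)&(P[...,2]<.05)&(P[...,0]>.5)&(P[...,0]<.72)&(P[...,1]<-.02)&(P[...,1]>-.33)),('tin',(P[...,2]>.018)&(P[...,2]<.03)&(P[...,1]<-.27)&(P[...,1]>-.5)&(P[...,0]>.3)&(P[...,0]<.7))):
        for b in blobs(m&ok,400): print(n,nm,b.sum(),rect(P[b]),np.median(P[b][:,2]).round(4))
    return im,P
E
python3 -c "
from m import *
look();look('top');s=robot.read_state();go(.6017,-.4085,.15,88.4)"
```

```text
wrist roof 23207 c(628.3,-170.1) 225.5x111.0 dir 75.1 0.0456
wrist tin 5859 c(602.0,-371.2) 106.0x62.9 dir 87.6 0.0233
wrist tin 4655 c(506.5,-396.5) 106.2x63.0 dir -89.1 0.0231
wrist tin 3408 c(413.6,-362.9) 106.1x64.0 dir 87.7 0.0226
top roof 1155 c(612.9,-228.2) 111.4x102.3 dir -14.6 0.0453
top tin 871 c(602.4,-370.4) 104.8x63.7 dir 89.1 0.0231
top tin 914 c(506.4,-395.6) 103.2x63.0 dir -88.5 0.0229
top tin 968 c(413.5,-361.8) 104.2x62.7 dir 86.7 0.0226
shift cm [ 3.89 29.66  6.54] yaw now 1.0 wz -87.4 tilt [-0.  0. -1.]
```

```bash
python3 -m jog '1 0.8 4.8 0 0 0 0; 1 0.8 4.8 0 0 0 0; 1 0.8 4.8 0 0 0 0; 1 0.8 4.8 0 0 0 0; 1 0.6 4.8 0 0 0 0' >/dev/null; python3 -m jog '1 0 4.8 0 0 0 0; 1 0 0.8 3 0 0 0; 1 0 0 4 0 0 -8; 1 0 0 4 0 0 -8; 1 0 0 0 0 0 -8' >/dev/null; python3 -m jog '1 0 0 0 0 0 -8; 1 0 0 0 0 0 -8; 1 0 0 0 0 0 -8; 1 0 0 0 0 0 -8; 1 0 0 0 0 0 -8' >/dev/null; python3 -m jog '1 0 0 0 0 0 -8; 1 0 0 0 0 0 -8; 1 0 0 0 0 0 -7.3; 1 0 0 0 0 0 0; 1 0 0 0 0 0 0'; python3 -c "
from m import *
look();go(.6008,-.4082,.003,88.2)"
```

```text
time: 24.85
tool_pos: [0.6007, -0.4082, 0.1054]
eef_rot: [-2.259, -2.183, 0.0]
contact_force: [-0.6, 0.4, -0.8]
gripper_width: 0.0854
finger_force: 0.0
wrist roof 1244 c(627.8,-285.8) 56.5x11.8 dir -2.5 0.0455
wrist tin 630 c(612.3,-281.9) 83.5x1.1 dir -14.7 0.0239
wrist tin 12801 c(413.8,-362.9) 105.0x64.9 dir 86.6 0.0226
wrist tin 12138 c(602.3,-371.9) 105.2x63.1 dir 88.9 0.0233
wrist tin 10903 c(506.5,-396.8) 104.6x63.5 dir -88.8 0.0231
shift cm [ 0.    0.02 10.24] yaw now 88.1 wz -0.1 tilt [-0.  0. -1.]
```

```bash
python3 -m jog '1 0 0.1 3 0 0 0; 1 0 0 3 0 0 0; 1 0 0 3 0 0 0; 1 0 0 1.3 0 0 0; 1 0 0 0 0 0 0'; python3 -m jog '-1 0 0 0 0 0 0; -1 0 0 0 0 0 0; -1 0 0 0 0 0 0; -1 0 0 0 0 0 0; -1 0 0 0 0 0 0'; python3 -m jog '-1 0 0 0 0 0 0; -1 0 0 -1 0 0 0; -1 0 0 -2 0 0 0; -1 0 0 -3 0 0 0; -1 0 0 -3 0 0 0'
python3 - <<'E'
from m import *
# rack frame helper
A=np.radians(-14.7); e=np.array([np.cos(A),np.sin(A)]); n=np.array([-e[1],e[0]]); C=np.array([.6282,-.1698])
for y in(-.073,0,.073):
    for x in (-.175,-.072): print(y,x,(C+x*e+y*n).round(4))
s=robot.read_state();print(s['tool_pos'],s['gripper_width'],s['joint_pos'].round(2))
p=C-.175*e-.073*n
go(p[0],p[1],.10,-14.7)
E
```

```text
time: 25.4
tool_pos: [0.6008, -0.4076, 0.0006]
eef_rot: [-2.254, -2.184, 0.001]
contact_force: [-0.9, -0.6, -1.1]
gripper_width: 0.0853
finger_force: 0.0
time: 25.9
tool_pos: [0.6026, -0.409, 0.0053]
eef_rot: [2.253, 2.185, 0.001]
contact_force: [-1.8, 2.3, 8.0]
gripper_width: 0.0569
finger_force: 62.2
time: 26.4
tool_pos: [0.6018, -0.4084, 0.0954]
eef_rot: [2.254, 2.187, 0.0]
contact_force: [-0.2, -0.8, -0.9]
gripper_width: 0.0577
finger_force: 64.2
-0.073 -0.175 [ 0.4404 -0.196 ]
-0.073 -0.072 [ 0.54   -0.2221]
0 -0.175 [ 0.4589 -0.1254]
0 -0.072 [ 0.5586 -0.1515]
0.073 -0.175 [ 0.4775 -0.0548]
0.073 -0.072 [ 0.5771 -0.0809]
[ 0.60179685 -0.40842771  0.0953626 ] 0.0576529001239869 [-0.66  0.81  1.23 -0.    1.1  -0.63]
shift cm [ 20.74 -16.78  -0.49] yaw now 88.3 wz 103.0 tilt [ 0.001 -0.001 -1.   ]
```

```bash
python3 -m jog '-1 3.5 -2.8 0 0 0 0; -1 3.5 -2.8 0 0 0 0; -1 3.5 -2.8 0 0 0 0; -1 3.5 -2.8 0 0 0 0; -1 3.5 -2.8 0 0 0 0' >/dev/null; python3 -m jog '-1 3.2 -2.8 0 0 0 0; -1 0 0 0 0 0 8; -1 0 0 0 0 0 8; -1 0 0 0 0 0 8; -1 0 0 0 0 0 8' >/dev/null; python3 -m jog '-1 0 0 0 0 0 8; -1 0 0 0 0 0 8; -1 0 0 0 0 0 8; -1 0 0 0 0 0 8; -1 0 0 0 0 0 8' >/dev/null; python3 -m jog '-1 0 0 0 0 0 8; -1 0 0 0 0 0 8; -1 0 0 0 0 0 8; -1 0 0 0 0 0 7; -1 0 0 0 0 0 0'; python3 -m jog '-1 0 0 0 0 0 0; -1 0 0 2 0 0 0; -1 0 0 2 0 0 0; -1 0 0 0 0 0 0; -1 0 0 0 0 0 0'; python3 - <<'E'
from m import *
im,P=look(top='pics/t1.png'); go(.4404,-.196,.012,-14.7)
print(robot.read_state()['gripper_width'])
A=np.radians(-14.7); e=np.array([np.cos(A),np.sin(A)]); n=np.array([-e[1],e[0]]); C=np.array([.6282,-.1698])
m=(P[...,2]>.045)&(P[...,2]<.09)&(P[...,0]<.6)&(P[...,0]>.44)&(P[...,1]<-.1)&(P[...,1]>-.3)
for b in blobs(m,400): print(rect(P[b]),np.percentile(P[b][:,2],[10,50,90]).round(4),np.percentile((P[b][:,:2]-C)@np.c_[e,n],[2,98],axis=0))
E
```

```text
time: 28.4
tool_pos: [0.4406, -0.1966, 0.094]
eef_rot: [3.114, -0.406, 0.003]
contact_force: [0.3, -0.6, -2.2]
gripper_width: 0.0572
finger_force: 64.4
time: 28.9
tool_pos: [0.4401, -0.1964, 0.053]
eef_rot: [-3.116, 0.4, 0.0]
contact_force: [1.3, 0.2, -1.0]
gripper_width: 0.057
finger_force: 64.6
wrist tin 7092 c(500.9,-361.1) 53.6x36.8 dir 0.7 0.023
wrist tin 12117 c(413.9,-347.1) 75.5x63.8 dir 86.3 0.0226
shift cm [-0.02 -0.05  4.14] yaw now -14.7 wz 0.0 tilt [ 0.001 -0.    -1.   ]
0.057006435693501036
c(483.6,-201.3) 96.5x77.8 dir -8.8 [0.0688 0.0701 0.0719] [[-0.17484355 -0.10358253]
 [-0.08581265 -0.04236727]]
```

View pics/t1.png

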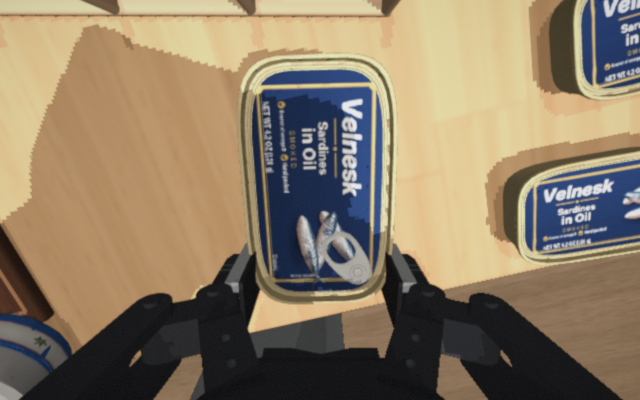

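```bash
cat >> m.py <<'E'
A=np.radians(-14.7); e=np.array([np.cos(A),np.sin(A)]); n=np.array([-e[1],e[0]]); C=np.array([.6282,-.1698])
def rk(q): return (q[...,:2]-C)@np.c_[e,n]
def held():
    c,im,d=shot('wrist');P=cloud(c,d);H=hsv(im);s=robot.read_state();z=s['tool_pos'][2]
    near=(np.hypot(P[...,0]-s['tool_pos'][0],P[...,1]-s['tool_pos'][1])<.12)&(abs(P[...,2]-z-.018)<.012)&(d>0)
    m=near&(H[...,0]>100)&(H[...,0]<130)&(H[...,1]>100)
    b=max(blobs(m,300),key=np.sum); r=rk(P[b])
    print('lid blue in rack:',rect(np.c_[r,r[:,0]]),'z',np.percentile(P[b][:,2],[5,50,95]).round(4))
    # whole tin ahead of fingers: edges per slice
    q=P[near];r=rk(q)
    g=rk(s['tool_pos'])
    for a in(.03,.045,.06,.075):
        k=abs(r[:,0]-g[0]-a)<.004; 
        if k.sum(): print('slice +%.3f'%a,np.percentile(r[k,1],[1,99]).round(4),'mid %.4f'%np.percentile(r[k,1],[1,99]).mean())
    print('front',np.percentile(r[:,0],99.5).round(4),'tcp rack',g.round(4),z.round(4),s['gripper_width'].round(4))
E
python3 -c "
from m import *
held()"
```

```text
lid blue in rack: c(-135.4,-73.5) 80.2x42.1 dir 1.6 z [0.0691 0.0704 0.0717]
slice +0.030 [-0.1044 -0.0431] mid -0.0738
slice +0.045 [-0.1039 -0.0427] mid -0.0733
slice +0.060 [-0.1036 -0.0424] mid -0.0730
slice +0.075 [-0.102  -0.0434] mid -0.0727Traceback (most recent call last):
  File "<string>", line 3, in <module>
    held()
    ~~~~^^
  File "m.py", line 27, in held
    print('front',np.percentile(r[:,0],99.5).round(4),'tcp rack',g.round(4),z.round(4),s['gripper_width'].round(4))
                                                                                       ^^^^^^^^^^^^^^^^^^^^^^^^
AttributeError: 'float' object has no attribute 'round'
```

```bash
sed -i "s/z.round(4),s\['gripper_width'\].round(4)/z,s['gripper_width']/" m.py; python3 -m jog '-1 0 -0.1 2 0 0 1.4; -1 0 0 2.05 0 0 0; -1 0 0 0 0 0 0; -1 0 0 0 0 0 0; -1 0 0 0 0 0 0'; python3 -c "
from m import *
held()"
```

```text
time: 29.5
tool_pos: [0.4409, -0.1957, 0.0132]
eef_rot: [3.11, -0.44, 0.003]
contact_force: [-1.2, 0.2, -1.6]
gripper_width: 0.0575
finger_force: 64.7
lid blue in rack: c(-135.3,-73.5) 80.5x42.1 dir 0.1 z [0.0289 0.0302 0.0315]
slice +0.030 [-0.1885 -0.0429] mid -0.1157
slice +0.045 [-0.1041 -0.0429] mid -0.0735
slice +0.060 [-0.1041 -0.043 ] mid -0.0736
slice +0.075 [-0.1028 -0.044 ] mid -0.0734
front -0.084 tcp rack [-0.1747 -0.0726] 0.01309409919730498 0.05696890719491127
```

```bash
python3 -m jog '-1 2 -0.1 0 0 0 0; -1 2 -0.05 0 0 0 0; -1 1 -0.02 0 0 0 0; -1 1 -0.03 0 0 0 0; -1 0 0 0 0 0 0'; python3 -m jog '-1 1 -0.02 0 0 0 0; -1 1 -0.03 0 0 0 0; -1 1 -0.02 0 0 0 0; -1 1 -0.03 0 0 0 0; -1 0 0 0 0 0 0'; python3 -c "
from m import *
held()"
```

```text
time: 30.05
tool_pos: [0.4992, -0.2103, 0.0122]
eef_rot: [3.11, -0.441, 0.001]
contact_force: [-0.7, 0.5, -0.5]
gripper_width: 0.0574
finger_force: 64.7
time: 30.55
tool_pos: [0.5385, -0.2207, 0.012]
eef_rot: [3.11, -0.441, 0.002]
contact_force: [0.2, 1.4, -1.0]
gripper_width: 0.0573
finger_force: 64.7
lid blue in rack: c(-55.1,-73.0) 42.0x40.0 dir -89.9 z [0.0285 0.0295 0.0306]
slice +0.030 [-0.1066  0.0344] mid -0.0361
slice +0.045 [-0.1066  0.0343] mid -0.0361
front -0.0338 tcp rack [-0.0749 -0.0719] 0.011808510294177885 0.05704614503609315
```

```bash
python3 -m jog '-1 0.3 0 0.4 0 0 0; -1 0 0 0 0 0 0; 1 0 0 0 0 0 0; 1 0 0 0 0 0 0; 1 0 0 0 0 0 0'; python3 -m jog '1 0 0 0 0 0 0; 1 -2 0.05 0 0 0 0; 1 -2 0.05 0 0 0 0; 1 -2 0.05 0 0 0 0; -1 0 0 0 0 0 0'; python3 -m jog '-1 0 0 0 0 0 -1.4; -1 0 0 0 0 0 0; -1 0 0 0 0 0 0; -1 0 0 0 0 0 0; -1 0 0 -0.5 0 0 0'; python3 - <<'E'
from m import *
c,im,d=shot('wrist'); cv2.imwrite('pics/p1.png',im[...,::-1]); s=robot.read_state();print(rk(s['tool_pos']),s['tool_pos'],s['gripper_width'])
p=C-.115*e-.073*n; go(p[0],p[1],.013,-14.7)
E
```

```text
time: 31.1
tool_pos: [0.5399, -0.2211, 0.0078]
eef_rot: [-3.11, 0.441, 0.0]
contact_force: [0.2, -0.4, 0.8]
gripper_width: 0.0856
finger_force: 0.0
time: 31.6
tool_pos: [0.4799, -0.2051, 0.0076]
eef_rot: [-3.11, 0.441, 0.004]
contact_force: [1.4, -0.3, -0.2]
gripper_width: 0.0733
finger_force: 0.0
time: 32.1
tool_pos: [0.4818, -0.2057, 0.0126]
eef_rot: [-3.115, 0.403, 0.001]
contact_force: [0.3, -0.3, -0.6]
gripper_width: 0.0002
finger_force: 0.0
[-0.13194751 -0.07198231] [ 0.48230535 -0.20594344  0.01366894] 0.0003464369389178533
shift cm [1.69 0.1  0.07] yaw now -14.7 wz -0.0 tilt [ 0. -0. -1.]
```

View pics/p1.png

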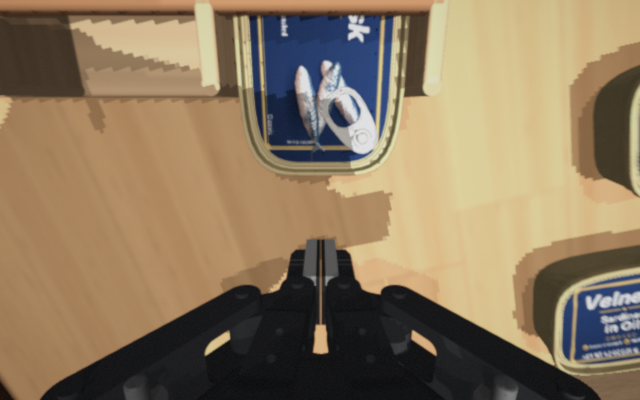

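Tin sits straight in the right bay (320,90), closed fingers behind its end at (320,250). Push.

```bash
python3 -m jog '-1 1 0.1 0 0 0 0; -1 1 0 0 0 0 0; -1 1 0 0 0 0 0; -1 1 0 0 0 0 0; -1 0 0 0 0 0 0'; python3 -m jog '-1 0.7 0 0 0 0 0; -1 0.7 0 0 0 0 0; -1 0.7 0 0 0 0 0; -1 0.3 0 0 0 0 0; -1 0 0 0 0 0 0';  python3 -m jog '-1 0.2 0 0 0 0 0; -1 0 0 0 0 0 0; -1 0.2 0 0 0 0 0; -1 0 0 0 0 0 0; -1 0 0 0 0 0 0'; python3 -c "
from m import *
s=robot.read_state();print(rk(s['tool_pos']),s['contact_force'])"
```

```text
time: 32.65
tool_pos: [0.5218, -0.2174, 0.0129]
eef_rot: [3.115, -0.402, 0.002]
contact_force: [-0.1, 0.3, 0.4]
gripper_width: 0.0002
finger_force: 0.0
time: 33.15
tool_pos: [0.5441, -0.2232, 0.013]
eef_rot: [3.116, -0.403, 0.001]
contact_force: [0.1, -0.7, 0.0]
gripper_width: -0.0001
finger_force: 0.0
time: 33.65
tool_pos: [0.5476, -0.2241, 0.013]
eef_rot: [3.116, -0.403, 0.0]
contact_force: [-0.9, -0.7, -0.6]
gripper_width: -0.0
finger_force: 0.0
[-0.06421809 -0.07301902] [-0.90224635 -0.71344915 -0.558408  ]
```

```bash
for i in 1 2; do :; done; python3 -m jog '-1 0.2 0 0 0 0 0; -1 0 0 0 0 0 0; -1 0.2 0 0 0 0 0; -1 0 0 0 0 0 0; -1 0 0 0 0 0 0'; python3 - <<'E'
from m import *
c,im,d=shot('wrist'); cv2.imwrite('pics/p2.png',im[...,::-1]);P=cloud(c,d);s=robot.read_state();print(rk(s['tool_pos']))
H=hsv(im)
m=(P[...,2]>.02)&(P[...,2]<.036)&(d>0);r=rk(P)
m&=(r[...,0]>-.1)&(r[...,0]<-.03)&(abs(r[...,1]+.073)<.035)
for b in blobs(m,100): print(b.sum(),np.percentile(r[b],[1,99],axis=0).round(4),np.percentile(P[b][:,2],[5,95]))
E
```

```text
time: 34.15
tool_pos: [0.549, -0.2244, 0.0127]
eef_rot: [-3.114, 0.402, 0.009]
contact_force: [-14.0, 2.7, 10.5]
gripper_width: 0.0002
finger_force: 7.3
[-0.0627639  -0.07290959]
343 [[-0.0535 -0.0398]
 [-0.0349 -0.0391]] [0.0213814  0.03539141]
4752 [[-0.0556 -0.1009]
 [-0.0369 -0.045 ]] [0.02629191 0.03275656]
329 [[-0.0537 -0.1068]
 [-0.035  -0.1061]] [0.02127614 0.03547149]
```

View pics/p2.png

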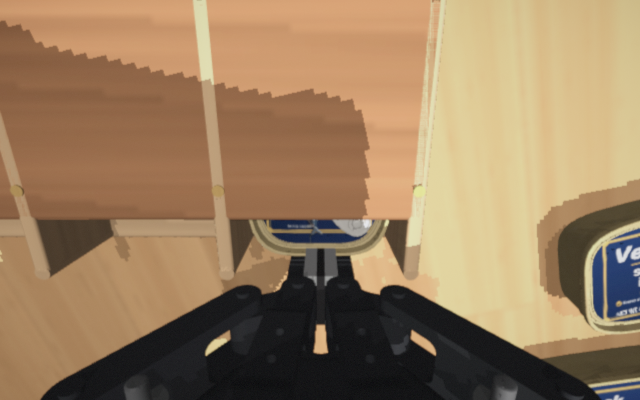

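Tin home at the back stop (14 N, near end at nose level, (320,240)). Next tin 2.

```bash
python3 -m jog '-1 -2 0 0 0 0 0; -1 -2 0 0 0 0 0; 1 -1 0 -3 0 0 0; 1 0 0 -4 0 0 0; 1 0 0 -3 0 0 0'; python3 -c "
from m import *
go(.5071,-.4338,.107,91)"
```

```text
time: 34.7
tool_pos: [0.5033, -0.2126, 0.1151]
eef_rot: [3.115, -0.403, 0.002]
contact_force: [0.3, 0.4, -0.5]
gripper_width: 0.043
finger_force: 0.0
shift cm [ 5.99 21.29  0.82] yaw now -14.7 wz -105.7 tilt [ 0.001 -0.001 -1.   ]
```

```bash
python3 -m jog '1 1.2 4.2 0 0 0 0; 1 1.2 4.2 0 0 0 0; 1 1.2 4.2 0 0 0 0; 1 1.2 4.2 0 0 0 0; 1 1.2 4.5 0 0 0 0' >/dev/null; python3 -m jog '1 0 0 0 0 0 -8; 1 0 0 0 0 0 -8; 1 0 0 0 0 0 -8; 1 0 0 0 0 0 -8; 1 0 0 0 0 0 -8' >/dev/null; python3 -m jog '1 0 0 0 0 0 -8; 1 0 0 0 0 0 -8; 1 0 0 0 0 0 -8; 1 0 0 0 0 0 -8; 1 0 0 0 0 0 -8' >/dev/null; python3 -m jog '1 0 0 0 0 0 -8; 1 0 0 0 0 0 -8; 1 0 0 0 0 0 -8; 1 0 0 0 0 0 -1.7; 1 0 0 0 0 0 0'; python3 -c "
from m import *
look();go(.5071,-.4338,.004,91)"
```

```text
time: 36.7
tool_pos: [0.5069, -0.4337, 0.1129]
eef_rot: [2.205, 2.237, 0.0]
contact_force: [0.5, 0.6, 0.2]
gripper_width: 0.0853
finger_force: 0.0
wrist tin 13146 c(413.5,-362.6) 105.0x63.3 dir 86.3 0.0227
wrist tin 11392 c(506.4,-397.2) 105.0x62.9 dir -88.8 0.0232
shift cm [-1.00e-02  2.00e-02  1.09e+01] yaw now 90.8 wz -0.2 tilt [ 0. -0. -1.]
```

```bash
python3 -m jog '1 0 0 3 0 0 0; 1 0 0 3 0 0 0; 1 0 0 3 0 0 0; 1 0 0 1.8 0 0 0; 1 0 0 0 0 0 0'; python3 -m jog '-1 0 0 0 0 0 0; -1 0 0 0 0 0 0; -1 0 0 0 0 0 0; -1 0 0 0 0 0 0; -1 0 0 0 0 0 0'; python3 -m jog '-1 0 0 0 0 0 0; -1 0 0 -1 0 0 0; -1 0 0 -2 0 0 0; -1 0 0 -3 0 0 0; -1 0 0 -3 0 0 0'; python3 -m jog '-1 4.4 -0.6 0 0 0 0; -1 4.4 -0.6 0 0 0 0; -1 4.4 -0.6 0 0 0 0; -1 4.4 -0.6 0 0 0 0; -1 4.4 -0.6 0 0 0 0';  python3 -m jog '-1 4.4 -0.6 0 0 0 0; -1 4.4 -0.6 0 0 0 0; -1 0 0 0 0 0 0; -1 0 0 0 0 0 8; -1 0 0 0 0 0 8'
```

```text
time: 37.25
tool_pos: [0.5058, -0.4327, 0.0026]
eef_rot: [-2.202, -2.235, -0.0]
contact_force: [-0.1, 0.2, -0.8]
gripper_width: 0.0854
finger_force: 0.0
time: 37.75
tool_pos: [0.5076, -0.4344, 0.0075]
eef_rot: [2.201, 2.238, -0.0]
contact_force: [-1.7, 1.2, 9.4]
gripper_width: 0.0567
finger_force: 62.0
time: 38.25
tool_pos: [0.5069, -0.4337, 0.0971]
eef_rot: [2.202, 2.239, -0.0]
contact_force: [0.3, -0.4, -2.0]
gripper_width: 0.0574
finger_force: 64.3
time: 38.75
tool_pos: [0.473, -0.2128, 0.0963]
eef_rot: [2.202, 2.238, 0.001]
contact_force: [0.7, -0.1, -0.9]
gripper_width: 0.0569
finger_force: 64.4
time: 39.25
tool_pos: [0.4603, -0.1265, 0.0962]
eef_rot: [2.496, 1.904, 0.002]
contact_force: [-0.1, -0.4, -2.4]
gripper_width: 0.0569
finger_force: 64.4
```

```bash
python3 -m jog '-1 0 0 0 0 0 8; -1 0 0 0 0 0 8; -1 0 0 0 0 0 8; -1 0 0 0 0 0 8; -1 0 0 0 0 0 8'>/dev/null; python3 -m jog '-1 0 0 0 0 0 8; -1 0 0 0 0 0 8; -1 0 0 0 0 0 8; -1 0 0 0 0 0 8; -1 0 0 0 0 0 8'>/dev/null; python3 -m jog '-1 0 0 0 0 0 8; -1 0 0 0 0 0 1.5; -1 0 0 2 0 0 0; -1 0 0 2 0 0 0; -1 0 0 0 0 0 0'; python3 -m jog '-1 0 0 0 0 0 0; -1 0 0 0 0 0 0; -1 0 0 0 0 0 0; -1 0 0 0 0 0 0; -1 0 0 0 0 0 0'; python3 -c "
from m import *
held();go(.4589,-.1254,.0145,-14.7)"
```

```text
time: 40.75
tool_pos: [0.4587, -0.1262, 0.0538]
eef_rot: [-3.116, 0.394, 0.004]
contact_force: [0.3, -0.1, -1.0]
gripper_width: 0.0568
finger_force: 64.7
time: 41.25
tool_pos: [0.4598, -0.1265, 0.0553]
eef_rot: [3.116, -0.397, 0.001]
contact_force: [0.3, -0.1, -1.9]
gripper_width: 0.0571
finger_force: 64.7
lid blue in rack: c(-134.4,-1.0) 80.5x42.2 dir 1.3 z [0.0683 0.0698 0.0712]
slice +0.030 [-0.0319  0.0295] mid -0.0012
slice +0.045 [-0.0314  0.0299] mid -0.0007
slice +0.060 [-0.031  0.03 ] mid -0.0005
slice +0.075 [-0.0296  0.0291] mid -0.0003
front -0.0831 tcp rack [-0.1739 -0.0008] 0.05520951560120636 0.056932019037572536
shift cm [-0.11 -0.08  4.07] yaw now -14.5 wz 0.2 tilt [ 0. -0. -1.]
```

```bash
python3 -m jog '-1 0 -0.15 2 0 0 1.2; -1 0 0 1.9 0 0 0; -1 0 0 0 0 0 0; -1 0 0 0 0 0 0; -1 0 0 0 0 0 0'; python3 -c "
from m import *
held();go(.4589,-.1254,.0145,-14.7)"
```

```text
time: 41.8
tool_pos: [0.4605, -0.1251, 0.0168]
eef_rot: [3.112, -0.43, 0.002]
contact_force: [-0.3, 0.2, -1.8]
gripper_width: 0.057
finger_force: 64.8
lid blue in rack: c(-134.1,-0.3) 80.8x42.1 dir -0.3 z [0.0299 0.0313 0.0326]
slice +0.030 [-0.0308  0.0304] mid -0.0002
slice +0.045 [-0.0309  0.0304] mid -0.0003
slice +0.060 [-0.0308  0.0302] mid -0.0003
slice +0.075 [-0.0296  0.0292] mid -0.0002
front -0.0828 tcp rack [-0.1735  0.0006] 0.016811730118999953 0.05668448150939818
shift cm [-0.15  0.07  0.23] yaw now -15.7 wz -1.0 tilt [ 0.001 -0.    -1.   ]
```

```bash
python3 -m jog '-1 2 -0.06 0.1 0 0 0; -1 2 -0.04 0 0 0 0; -1 1 -0.02 0 0 0 0; -1 1 -0.02 0 0 0 0; -1 0 0 0 0 0 0'; python3 -m jog '-1 1 -0.02 0 0 0 0; -1 1 -0.02 0 0 0 0; -1 1 -0.02 0 0 0 0; -1 1.1 -0.02 0 0 0 0; -1 0 0 0 0 0 0'; python3 -m jog '-1 0 0 0.4 0 0 0; -1 0 0 0 0 0 0; 1 0 0 0 0 0 0; 1 0 0 0 0 0 0; 1 0 0 0 0 0 0'; python3 -m jog '1 0 0 0 0 0 0; 1 -2 0.05 0 0 0 0; 1 -2 0.05 0 0 0 0; 1 -2 0.05 0 0 0 0; -1 0 0 0 0 0 0'; python3 -m jog '-1 0 0 0 0 0 -1.1; -1 0 0 0 0 0 0; -1 0 0 0 0 0 0; -1 0 0 0 0 0 0; -1 0 0 0 0 0 0'; python3 - <<'E'
from m import *
c,im,d=shot('wrist'); cv2.imwrite('pics/p3.png',im[...,::-1]); s=robot.read_state();print(rk(s['tool_pos']),s['tool_pos'],s['gripper_width'])
p=C-.0627*e; go(p[0],p[1],.013,-14.7)
P=cloud(c,d);r=rk(P)
m=(P[...,2]>.018)&(P[...,2]<.04)&(d>0)&(r[...,0]>-.11)&(r[...,0]<-.03)
for b in blobs(m,400): print(b.sum(),np.percentile(r[b],[1,99],axis=0).round(4),np.percentile(P[b][:,2],[5,50,95]).round(4))
E
```

```text
time: 42.35
tool_pos: [0.5189, -0.1401, 0.0152]
eef_rot: [3.112, -0.43, 0.002]
contact_force: [-0.6, 0.7, -1.1]
gripper_width: 0.0568
finger_force: 64.8
time: 42.85
tool_pos: [0.5593, -0.1507, 0.0151]
eef_rot: [3.112, -0.43, 0.002]
contact_force: [-0.1, -0.2, -1.5]
gripper_width: 0.0569
finger_force: 64.8
time: 43.35
tool_pos: [0.5576, -0.1501, 0.0108]
eef_rot: [-3.112, 0.43, 0.001]
contact_force: [0.1, 0.4, 0.2]
gripper_width: 0.0851
finger_force: 0.0
time: 43.85
tool_pos: [0.4975, -0.1347, 0.0107]
eef_rot: [-3.111, 0.43, 0.004]
contact_force: [0.1, -0.4, -0.2]
gripper_width: 0.0733
finger_force: 0.0
time: 44.35
tool_pos: [0.4999, -0.1354, 0.0109]
eef_rot: [-3.116, 0.4, -0.0]
contact_force: [-0.4, 0.0, -0.1]
gripper_width: 0.0007
finger_force: 0.0
[-0.13289492  0.00065797] [ 0.49982199 -0.13544043  0.01090681] -0.0002032214252590249
shift cm [ 7.02  0.07 -0.21] yaw now -14.6 wz 0.1 tilt [ 0. -0. -1.]
3746 [[-0.0554  0.1054]
 [-0.0304  0.1087]] [0.0194 0.03   0.0387]
26653 [[-0.0848 -0.0335]
 [-0.0304  0.0338]] [0.0262 0.0277 0.031 ]
13409 [[-0.055  -0.1077]
 [-0.0302 -0.0464]] [0.0258 0.0279 0.0359]
```

```bash
python3 -m jog '-1 1 0.05 -0.2 0 0 0; -1 1 0 0 0 0 0; -1 1 0 0 0 0 0; -1 1 0 0 0 0 0; -1 0.5 0 0 0 0 0'; python3 -m jog '-1 0.7 0 0 0 0 0; -1 0.7 0 0 0 0 0; -1 0.7 0 0 0 0 0; -1 0.3 0 0 0 0 0; -1 0 0 0 0 0 0';  python3 -m jog '-1 0.2 0 0 0 0 0; -1 0 0 0 0 0 0; -1 0 0 0 0 0 0; -1 0 0 0 0 0 0; -1 0 0 0 0 0 0'; python3 -c "
from m import *
s=robot.read_state();print(rk(s['tool_pos']),s['contact_force'])"
```

```text
time: 44.9
tool_pos: [0.544, -0.1475, 0.0129]
eef_rot: [-3.116, 0.4, 0.0]
contact_force: [-2.8, 1.1, 2.4]
gripper_width: -0.0004
finger_force: 1.3
time: 45.4
tool_pos: [0.5668, -0.1535, 0.013]
eef_rot: [3.116, -0.4, 0.001]
contact_force: [-0.3, 0.2, -0.4]
gripper_width: 0.0
finger_force: 0.0
time: 45.9
tool_pos: [0.5675, -0.1536, 0.0128]
eef_rot: [-3.116, 0.4, 0.002]
contact_force: [-4.4, 0.8, 1.9]
gripper_width: -0.0002
finger_force: 2.7
[-0.06279218  0.0002896 ] [-4.40305654  0.83368622  1.90211634]
```

```bash
python3 -m jog '-1 0.15 0 0 0 0 0; -1 0 0 0 0 0 0; -1 0 0 0 0 0 0; -1 0 0 0 0 0 0; -1 0 0 0 0 0 0'; python3 -m jog '-1 -2 0 0 0 0 0; -1 -2 0 0 0 0 0; 1 -1 0 -3 0 0 0; 1 0 0 -4 0 0 0; 1 0 0 -3 0 0 0'; python3 - <<'E'
from m import *
c,im,d=shot('wrist');P=cloud(c,d);r=rk(P)
m=(P[...,2]>.018)&(P[...,2]<.04)&(d>0)&(r[...,0]>-.11)&(r[...,0]<-.03)
for b in blobs(m,400): print(b.sum(),np.percentile(r[b],[1,99],axis=0).round(4),np.percentile(P[b][:,2],[5,50,95]).round(4))
go(.4113,-.3996,.113,86.4)
E
```

```text
time: 46.4
tool_pos: [0.5677, -0.1536, 0.0127]
eef_rot: [-3.115, 0.4, 0.008]
contact_force: [-11.9, 2.6, 7.0]
gripper_width: -0.0002
finger_force: 6.3
time: 46.9
tool_pos: [0.5218, -0.1418, 0.1151]
eef_rot: [3.115, -0.4, 0.004]
contact_force: [0.7, -0.7, 0.3]
gripper_width: 0.0429
finger_force: 0.0
6248 [[-0.1095  0.1899]
 [-0.0315  0.2413]] [0.0205 0.0285 0.0297]
531 [[-0.0551  0.1059]
 [-0.0306  0.1079]] [0.0191 0.0298 0.0387]
2613 [[-0.0528 -0.0287]
 [-0.0306  0.0295]] [0.0262 0.0277 0.0303]
3107 [[-0.0539 -0.1071]
 [-0.031  -0.0441]] [0.0255 0.0278 0.0337]
shift cm [-4.41 27.72  0.62] yaw now -14.6 wz -101.0 tilt [ 0.008 -0.003 -1.   ]
```

```bash
python3 -m jog '1 -0.7 4.6 0 0 0 0; 1 -0.7 4.6 0 0 0 0; 1 -0.7 4.6 0 0 0 0; 1 -0.7 4.6 0 0 0 0; 1 -0.8 4.6 0 0 0 0' >/dev/null; python3 -m jog '1 -0.8 4.7 0 0 0 0; 1 0 0 0 0 0 -8; 1 0 0 0 0 0 -8; 1 0 0 0 0 0 -8; 1 0 0 0 0 0 -8' >/dev/null; python3 -m jog '1 0 0 0 0 0 -8; 1 0 0 0 0 0 -8; 1 0 0 0 0 0 -8; 1 0 0 0 0 0 -8; 1 0 0 0 0 0 -8' >/dev/null; python3 -m jog '1 0 0 0 0 0 -8; 1 0 0 0 0 0 -8; 1 0 0 0 0 0 -8; 1 0 0 0 0 0 -5; 1 0 0 0 0 0 0'; python3 -c "
from m import *
look();go(.4113,-.3996,.005,86.4)"
```

```text
time: 48.95
tool_pos: [0.409, -0.3987, 0.1129]
eef_rot: [2.289, 2.151, -0.0]
contact_force: [0.3, 0.6, 0.2]
gripper_width: 0.0856
finger_force: 0.0
wrist tin 673 c(600.3,-278.7) 63.7x1.9 dir -14.5 0.0235
wrist tin 11358 c(413.5,-362.7) 104.3x63.0 dir 86.1 0.0228
shift cm [-0.07  0.24 10.79] yaw now 86.2 wz -0.2 tilt [ 0.001 -0.001 -1.   ]
```

```bash
python3 -m jog '1 0 0.2 3 0 0 0; 1 0 0 3 0 0 0; 1 0 0 3 0 0 0; 1 0 0 1.75 0 0 0; 1 0 0 0 0 0 0'; python3 -m jog '-1 0 0 0 0 0 0; -1 0 0 0 0 0 0; -1 0 0 0 0 0 0; -1 0 0 0 0 0 0; -1 0 0 0 0 0 0'; python3 -m jog '-1 0 0 0 0 0 0; -1 0 0 -1 0 0 0; -1 0 0 -2 0 0 0; -1 0 0 -3 0 0 0; -1 0 0 -3.5 0 0 0'; python3 -m jog '-1 4.35 0.55 0 0 0 0; -1 4.35 0.55 0 0 0 0; -1 4.35 0.55 0 0 0 0; -1 4.35 0.55 0 0 0 0; -1 4.35 0.55 0 0 0 0';  python3 -m jog '-1 4.35 0.55 0 0 0 0; -1 4.35 0.55 0 0 0 0; -1 4.35 0.5 0 0 0 0; -1 0 0 0 0 0 8; -1 0 0 0 0 0 8'
```

```text
time: 49.5
tool_pos: [0.4099, -0.3976, 0.0032]
eef_rot: [-2.291, -2.144, -0.0]
contact_force: [-0.5, -0.3, 0.4]
gripper_width: 0.0855
finger_force: 0.0
time: 50.0
tool_pos: [0.4113, -0.3992, 0.0075]
eef_rot: [2.29, 2.148, -0.0]
contact_force: [-2.8, 2.3, 9.8]
gripper_width: 0.0573
finger_force: 61.8
time: 50.5
tool_pos: [0.4106, -0.3984, 0.1021]
eef_rot: [-2.291, -2.149, 0.0]
contact_force: [0.1, -0.2, -2.1]
gripper_width: 0.0571
finger_force: 64.3
time: 51.0
tool_pos: [0.4524, -0.1818, 0.1017]
eef_rot: [2.29, 2.148, 0.001]
contact_force: [1.2, -0.0, -0.4]
gripper_width: 0.0574
finger_force: 64.3
time: 51.5
tool_pos: [0.4767, -0.0528, 0.1016]
eef_rot: [2.57, 1.805, 0.002]
contact_force: [0.7, -0.2, -1.9]
gripper_width: 0.0573
finger_force: 64.3
```

```bash
python3 -m jog '-1 0 0 0 0 0 8; -1 0 0 0 0 0 8; -1 0 0 0 0 0 8; -1 0 0 0 0 0 8; -1 0 0 0 0 0 8'>/dev/null; python3 -m jog '-1 0 0 0 0 0 8; -1 0 0 0 0 0 8; -1 0 0 0 0 0 8; -1 0 0 0 0 0 8; -1 0 0 0 0 0 8'>/dev/null; python3 -m jog '-1 0 0 0 0 0 5; -1 0 0 0 0 0 0; -1 0 0 2 0 0 0; -1 0 0 2.5 0 0 0; -1 0 0 0 0 0 0'; python3 -m jog '-1 0 0 0 0 0 0; -1 0 0 0 0 0 0; -1 0 0 0 0 0 0; -1 0 0 0 0 0 0; -1 0 0 0 0 0 0'; python3 -c "
from m import *
held();go(.4775,-.0548,.0155,-14.7)"
```

```text
time: 53.0
tool_pos: [0.4749, -0.0538, 0.054]
eef_rot: [-3.116, 0.397, 0.006]
contact_force: [-0.2, -0.4, -0.6]
gripper_width: 0.0573
finger_force: 64.8
time: 53.5
tool_pos: [0.4764, -0.0541, 0.0559]
eef_rot: [3.116, -0.4, 0.001]
contact_force: [1.0, -0.2, -1.9]
gripper_width: 0.0571
finger_force: 64.8
lid blue in rack: c(-137.6,72.9) 80.2x42.1 dir 0.7 z [0.0689 0.0702 0.0714]
slice +0.030 [0.0423 0.1036] mid 0.0729
slice +0.045 [0.0425 0.1036] mid 0.0730
slice +0.060 [0.0427 0.1037] mid 0.0732
slice +0.075 [0.0443 0.1024] mid 0.0733
front -0.0865 tcp rack [-0.1762  0.0734] 0.05573852628792351 0.056902495141371114
shift cm [0.13 0.04 4.02] yaw now -14.6 wz 0.1 tilt [ 0. -0. -1.]
```

```bash
python3 -m jog '-1 0 -0.03 2 0 0 0.6; -1 0 0 2 0 0 0; -1 0 0 0 0 0 0; -1 0 0 0 0 0 0; -1 0 0 0 0 0 0'; python3 -c "
from m import *
held()"; python3 -m jog '-1 2 -0.02 0 0 0 0; -1 2 -0.02 0 0 0 0; -1 1 -0.01 0 0 0 0; -1 1 -0.01 0 0 0 0; -1 0 0 0 0 0 0'; python3 -m jog '-1 1 -0.01 0 0 0 0; -1 1 -0.01 0 0 0 0; -1 1 -0.01 0 0 0 0; -1 1.3 -0.01 0 0 0 0; -1 0 0 0 0 0 0'; python3 -c "
from m import *
held()"
```

```text
time: 54.05
tool_pos: [0.4768, -0.0539, 0.0163]
eef_rot: [3.114, -0.416, 0.002]
contact_force: [1.2, -0.7, -1.6]
gripper_width: 0.0573
finger_force: 64.8
lid blue in rack: c(-137.4,73.0) 80.5x42.1 dir -0.0 z [0.0294 0.0307 0.0319]
slice +0.030 [0.0425 0.1882] mid 0.1153
slice +0.045 [0.0424 0.1035] mid 0.0730
slice +0.060 [0.0425 0.1034] mid 0.0729
slice +0.075 [0.044 0.102] mid 0.0730
front -0.0862 tcp rack [-0.1758  0.0737] 0.01634995536027608 0.05743883135505697
time: 54.6
tool_pos: [0.5351, -0.0691, 0.0157]
eef_rot: [3.114, -0.417, 0.001]
contact_force: [0.2, 0.2, -0.9]
gripper_width: 0.0571
finger_force: 64.7
time: 55.1
tool_pos: [0.5776, -0.0803, 0.0156]
eef_rot: [3.114, -0.417, 0.003]
contact_force: [-1.1, -0.1, -1.6]
gripper_width: 0.0573
finger_force: 64.8
lid blue in rack: c(-54.1,72.8) 42.1x38.4 dir -89.7 z [0.0294 0.0304 0.0314]
slice +0.030 [-0.0362  0.1096] mid 0.0367
slice +0.045 [-0.0366  0.1112] mid 0.0373
slice +0.060 [-0.0291  0.1112] mid 0.0410
slice +0.075 [-0.0189  0.1113] mid 0.0462
front 0.0334 tcp rack [-0.0728  0.0737] 0.015333182615167005 0.057476352804993226
```

```bash
python3 -m jog '-1 0 0 0.4 0 0 0; -1 0 0 0 0 0 0; 1 0 0 0 0 0 0; 1 0 0 0 0 0 0; 1 0 0 0 0 0 0'; python3 -m jog '1 0 0 0 0 0 0; 1 -2 0.03 0 0 0 0; 1 -2 0.03 0 0 0 0; 1 -2 0.03 0 0 0 0; -1 0 0 0 0 0 0'; python3 -m jog '-1 0 0 0 0 0 -0.7; -1 0 0 0 0 0 0; -1 0 0 0 0 0 0; -1 0 0 0 0 0 0; -1 0 0 0 0 0 0'; python3 - <<'E'
from m import *
c,im,d=shot('wrist'); s=robot.read_state();print(rk(s['tool_pos']),s['tool_pos'],s['gripper_width'])
p=C-.0627*e+.073*n; go(p[0],p[1],.013,-14.7)
P=cloud(c,d);r=rk(P)
m=(P[...,2]>.018)&(P[...,2]<.04)&(d>0)&(r[...,0]>-.11)&(r[...,0]<-.03)
for b in blobs(m,400): print(b.sum(),np.percentile(r[b],[1,99],axis=0).round(4),np.percentile(P[b][:,2],[5,50,95]).round(4))
E
```

```text
time: 55.65
tool_pos: [0.5757, -0.0798, 0.0113]
eef_rot: [-3.114, 0.416, 0.0]
contact_force: [-0.7, -0.3, 1.1]
gripper_width: 0.0857
finger_force: 0.0
time: 56.15
tool_pos: [0.5157, -0.0644, 0.0112]
eef_rot: [-3.114, 0.416, 0.004]
contact_force: [0.4, -0.6, -0.7]
gripper_width: 0.0732
finger_force: 0.0
time: 56.65
tool_pos: [0.518, -0.065, 0.0114]
eef_rot: [3.116, -0.398, 0.0]
contact_force: [0.7, 0.2, 0.5]
gripper_width: -0.0001
finger_force: 0.0
[-0.13320589  0.07340103] [ 0.51798033 -0.0649995   0.01141538] -0.0004807370641153189
shift cm [ 7.05  0.06 -0.16] yaw now -14.5 wz 0.2 tilt [ 0. -0. -1.]
27097 [[-0.0864  0.0395]
 [-0.0304  0.1068]] [0.0262 0.0277 0.031 ]
13317 [[-0.0548 -0.0347]
 [-0.0303  0.0267]] [0.0257 0.0279 0.036 ]
4926 [[-0.1097  0.1892]
 [-0.0589  0.2084]] [0.0189 0.0274 0.0294]
```

```bash
python3 -m jog '-1 1 0.05 -0.2 0 0 0; -1 1 0 0 0 0 0; -1 1 0 0 0 0 0; -1 1 0 0 0 0 0; -1 0.5 0 0 0 0 0'; python3 -m jog '-1 0.7 0 0 0 0 0; -1 0.7 0 0 0 0 0; -1 0.7 0 0 0 0 0; -1 0.3 0 0 0 0 0; -1 0 0 0 0 0 0';  python3 -m jog '-1 0.2 0 0 0 0 0; -1 0 0 0 0 0 0; -1 0.15 0 0 0 0 0; -1 0 0 0 0 0 0; -1 0 0 0 0 0 0'; python3 -c "
from m import *
s=robot.read_state();print(rk(s['tool_pos']),s['contact_force'])"
```

```text
time: 57.2
tool_pos: [0.5623, -0.077, 0.0134]
eef_rot: [3.116, -0.397, 0.0]
contact_force: [-2.7, 0.0, 1.8]
gripper_width: -0.0
finger_force: 1.1
time: 57.7
tool_pos: [0.585, -0.0829, 0.0135]
eef_rot: [3.116, -0.398, 0.001]
contact_force: [0.2, 0.9, -0.1]
gripper_width: 0.0001
finger_force: 0.0
time: 58.2
tool_pos: [0.5862, -0.0831, 0.0132]
eef_rot: [-3.116, 0.397, 0.006]
contact_force: [-9.0, 3.2, 5.4]
gripper_width: -0.0001
finger_force: 4.8
[-0.06264282  0.07315781] [-9.04677977  3.21404195  5.37271771]
```

Home. Back off, rise to the overview and check everything.

```bash
python3 -m jog '-1 -2 0 0 0 0 0; -1 -2 0 0 0 0 0; -1 -1 0 -3 0 0 0; -1 0 0 -4 0 0 0; -1 0 1 -4 0 0 0';python3 -m jog '-1 0 3 -4 0 0 0; -1 0 3 -4 0 0 0; -1 0 3 -2 0 0 0; -1 0 0 0 0 0 0; -1 0 0 0 0 0 0'; python3 - <<'E'
from m import *
c,im,d=shot('wrist'); cv2.imwrite('pics/end.png',im[...,::-1])
P=cloud(c,d);r=rk(P)
m=(P[...,2]>.018)&(P[...,2]<.034)&(d>0)&(r[...,0]>-.11)&(r[...,0]<-.032)
for b in blobs(m,200): print(b.sum(),np.percentile(r[b],[1,99],axis=0).round(4),np.percentile(P[b][:,2],[5,50,95]).round(4))
for k in('wrist','top'):
  if k=='top': c,im,d=shot('top');P=cloud(c,d)
  m=(P[...,2]>.018)&(P[...,2]<.06)&(P[...,0]<.68)&(P[...,0]>.35)&(P[...,1]>0)&(P[...,1]<.2)&(d>0)
  for b in blobs(m,100): print(k,b.sum(),np.percentile(P[b][:,2],[10,50,90]).round(4),[np.round(x,1) for x in cv2.minAreaRect((P[b][:,:2]*1000).astype(np.float32))])
E
```

```text
time: 58.7
tool_pos: [0.5368, -0.0802, 0.1248]
eef_rot: [-3.116, 0.396, 0.0]
contact_force: [0.2, -0.2, 0.4]
gripper_width: -0.0002
finger_force: 0.0
time: 59.2
tool_pos: [0.5143, -0.168, 0.2234]
eef_rot: [3.116, -0.399, 0.001]
contact_force: [0.7, 0.6, -1.4]
gripper_width: -0.0004
finger_force: 0.0
4790 [[-0.1096  0.1909]
 [-0.0333  0.2678]] [0.023  0.0287 0.03  ]
1278 [[-0.053   0.0445]
 [-0.032   0.107 ]] [0.0253 0.0278 0.0307]
1103 [[-0.0528 -0.0284]
 [-0.0328  0.029 ]] [0.0262 0.0279 0.0302]
1197 [[-0.0527 -0.1067]
 [-0.0327 -0.0439]] [0.0258 0.0278 0.0306]
wrist 5553 [0.0271 0.0287 0.0297] [array([609.1,  73.4]), array([90.6, 65.8]), np.float64(1.5)]
wrist 3998 [0.0305 0.0515 0.0527] [array([517.4,  73.3]), array([69.3, 67.8]), np.float64(84.3)]
wrist 2226 [0.0252 0.0476 0.0528] [array([410.1,  38.1]), array([50.1, 69.8]), np.float64(5.8)]
top 824 [0.0261 0.0286 0.031 ] [array([609.1,  74.1]), array([90.3, 64.6]), np.float64(1.2)]
top 596 [0.0483 0.0517 0.054 ] [array([516.8,  74.5]), array([67.3, 67.2]), np.float64(6.9)]
```

View pics/end.png

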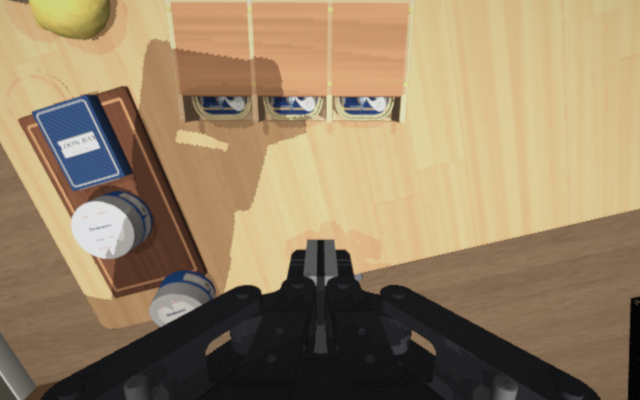

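All three tins are home (220,103), (293,104), (362,105), but one pot was knocked to about (182,298), off the board's near end. I'll locate it.

```bash
python3 -m jog '1 -4 0 0 0 0 0; 1 -4 0 0 0 0 0; 1 -3 0 0 0 0 0; 1 0 0 0 0 0 0; 1 0 0 0 0 0 0'; python3 - <<'E'
from m import *
for n in('wrist','top','scene'):
  c,im,d=shot(n); cv2.imwrite(f'pics/k_{n}.png',im[...,::-1]);P=cloud(c,d)
  m=(P[...,2]>.032)&(P[...,2]<.058)&(P[...,0]<.56)&(P[...,0]>.25)&(P[...,1]>-.1)&(P[...,1]<.2)&(d>0)
  for b in blobs(m,60):
    t=np.percentile(P[b][:,2],95); q=P[b][P[b][:,2]>t-.006]
    print(n,b.sum(),np.percentile(P[b][:,2],[10,50,95]).round(4),[np.round(x,1) for x in cv2.minEnclosingCircle((q[:,:2]*1000).astype(np.float32))])
E
```

```text
time: 59.8
tool_pos: [0.4081, -0.1397, 0.2232]
eef_rot: [-3.116, 0.396, 0.0]
contact_force: [0.4, -0.6, -0.2]
gripper_width: 0.0721
finger_force: 0.0
wrist 4560 [0.0436 0.0518 0.0532] [array([516.6,  74.1]), np.float64(34.6)]
wrist 3218 [0.0407 0.0475 0.0536] [array([396.2,  37.6]), np.float64(33.6)]
top 592 [0.0483 0.0516 0.0545] [array([517.3,  74.9]), np.float64(33.9)]
top 120 [0.0462 0.0506 0.0549] [array([410. ,  53.4]), np.float64(23.6)]
scene 323 [0.036  0.0479 0.0505] [array([517. ,  72.7]), np.float64(38.7)]
scene 400 [0.0363 0.0435 0.0501] [array([394.3,  38.7]), np.float64(34.3)]
```

View pics/k_wrist.png

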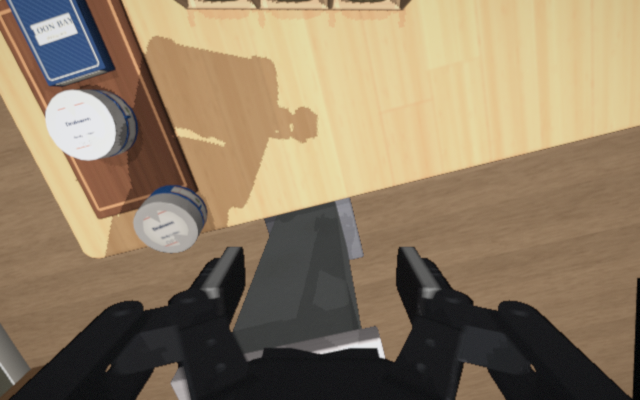

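The pot (172,225) leans on the board's near end. I'll measure its lid's tilt.

```bash
python3 - <<'E'
from m import *
for n in('wrist','scene'):
  c,im,d=shot(n);P=cloud(c,d);H=hsv(im)
  m=(np.hypot(P[...,0]-.395,P[...,1]-.038)<.05)&(P[...,2]>.03)&(P[...,2]<.07)&(d>0)&(H[...,1]<60)
  b=max(blobs(m,60),key=np.sum);q=P[b]
  for _ in range(4):
    A_=np.c_[q[:,:2]-[.395,.038],np.ones(len(q))];x=np.linalg.lstsq(A_,q[:,2],rcond=None)[0];q=q[abs(A_@x-q[:,2])<.003]
  cc=cv2.minEnclosingCircle((q[:,:2]*1000).astype(np.float32))
  print(n,len(q),'slope deg',np.degrees(np.arctan(x[:2])).round(1),'z0',x[2].round(4),'center',cc,'zr',np.percentile(q[:,2],[1,99]).round(4),'xr',np.percentile(q[:,0],[1,99]).round(4),np.percentile(q[:,1],[1,99]).round(4))
go(.39,.038,.1,0)
c,im,d=shot('top');P=cloud(c,d);m=(abs(P[...,2])<.006)&(P[...,1]>-.15)&(P[...,1]<-.05)&(P[...,0]<.5)&(P[...,0]>.2);print('table edge x',np.percentile(P[m][:,0],1))
E
```

```text
wrist 1895 slope deg [10.8  1.5] z0 0.0478 center ((395.5188293457031, 37.61576461791992), 34.12580871582031) zr [0.0409 0.0538] xr [0.3638 0.4263] [0.0053 0.069 ]
scene 246 slope deg [12.   3.5] z0 0.0451 center ((391.6882019042969, 35.752906799316406), 33.512908935546875) zr [0.0358 0.0518] xr [0.36   0.4222] [0.0054 0.0655]
shift cm [ -6.25 -16.8   12.32] yaw now -14.5 wz -14.5 tilt [-0.  0. -1.]
table edge x 0.3627755110880546
```

```bash
python3 -m jog '1 -1.7 -4.1 0 0 0 0; 1 -1.7 -4.1 0 0 0 0; 1 -1.7 -4.2 0 0 0 0; 1 -1.6 -4.2 0 0 0 0; 1 0 0 4 0 0 0' >/dev/null; python3 -m jog '1 0 0 4 0 0 0; 1 0 0 4 0 0 0; 1 0 0 0 0 0 -7; 1 0 0 0 0 0 -7; 1 0 0 0 0 0 -5.5' >/dev/null; python3 -m jog '1 0 0 0 0 5.5 0; 1 0 0 0 0 5.4 0; 1 0 0 0 0 0 0; 1 0 0 0 0 0 0; 1 0 0 0 0 0 0'; python3 - <<'E'
from m import *
go(.402,.037,.011)
c,im,d=shot('wrist');P=cloud(c,d);H=hsv(im)
m=(np.hypot(P[...,0]-.395,P[...,1]-.038)<.05)&(P[...,2]>.03)&(P[...,2]<.07)&(d>0)&(H[...,1]<60)
b=max(blobs(m,60),key=np.sum);q=P[b]
print(cv2.minEnclosingCircle((q[:,:2]*1000).astype(np.float32)),np.percentile(q[:,2],[1,50,99]))
s=robot.read_state();Rt=R.from_rotvec(s['eef_rot']).as_matrix();t=(q-s['tool_pos'])@Rt;print('lid in tool',np.percentile(t,[1,50,99],axis=0).round(4))
E
```

```text
time: 61.6
tool_pos: [0.3856, 0.0372, 0.1036]
eef_rot: [-3.117, -0.135, -0.296]
contact_force: [0.9, -0.7, -0.3]
gripper_width: 0.0856
finger_force: 0.0
shift cm [-0.14  0.16  9.41] yaw now 5.0 wz None tilt [ 0.187  0.016 -0.982]
((397.0677185058594, 37.74933624267578), 36.08747863769531) [0.0368401  0.04808386 0.05478996]
lid in tool [[-0.033  -0.031   0.0545]
 [ 0.0021  0.0001  0.0563]
 [ 0.0318  0.0312  0.0731]]
```

```bash
python3 -m jog '1 0 0 3 0 0 0; 1 0 0 3 0 0 0; 1 0 0 2 0 0 0; 1 0 0 1.2 0 0 0; 1 0 0 0 0 0 0'; python3 -m jog '-1 0 0 0 0 0 0; -1 0 0 0 0 0 0; -1 0 0 0 0 0 0; -1 0 0 0 0 0 0; -1 0 0 0 0 0 0'; python3 -m jog '-1 0 0 0 0 0 0; -1 0 0 -1 0 0 0; -1 0 0 -2 0 0 0; -1 0 0 -2 0 0 0; -1 0 0 -2 0 0 0'; python3 -m jog '-1 0 0 0 0 -5.5 0; -1 0 0 0 0 -5.4 0; -1 0 0 0 0 0 0; -1 0 0 0 0 0 0; -1 0 0 0 0 0 0'; python3 - <<'E'
from m import *
go(.437,.075,.015)
c,im,d=shot('wrist');P=cloud(c,d);H=hsv(im);s=robot.read_state();Rt=R.from_rotvec(s['eef_rot']).as_matrix();t=(P-s['tool_pos'])@Rt
m=(np.hypot(t[...,0],t[...,1])<.034)&(t[...,2]<-.02)&(t[...,2]>-.06)&(d>0)&(H[...,1]<60)
b=max(blobs(m,60),key=np.sum);q=P[b];x=np.linalg.lstsq(np.c_[q[:,:2]-q[:,:2].mean(0),np.ones(len(q))],q[:,2],rcond=None)[0]
print('slope',np.degrees(np.arctan(x[:2])),'lid in tool',np.percentile(t[b],[1,50,99],axis=0).round(4))
E
```

```text
time: 62.15
tool_pos: [0.402, 0.0388, 0.0118]
eef_rot: [-3.116, -0.135, -0.292]
contact_force: [0.3, -0.5, 0.2]
gripper_width: 0.0853
finger_force: 0.0
time: 62.65
tool_pos: [0.4024, 0.0386, 0.0139]
eef_rot: [-3.116, -0.135, -0.299]
contact_force: [-3.7, -3.4, 10.0]
gripper_width: 0.0672
finger_force: 66.1
time: 63.15
tool_pos: [0.3885, 0.0376, 0.0833]
eef_rot: [-3.116, -0.135, -0.298]
contact_force: [0.4, -1.4, -1.1]
gripper_width: 0.0674
finger_force: 67.4
time: 63.65
tool_pos: [0.388, 0.0376, 0.0817]
eef_rot: [-3.138, -0.136, -0.001]
contact_force: [0.3, -0.4, -1.1]
gripper_width: 0.0673
finger_force: 67.3
shift cm [ 5.2  -3.3   6.68] yaw now 5.0 wz None tilt [ 0.001  0.    -1.   ]
slope [-2.73159051 -0.41521802] lid in tool [[-0.0252 -0.0328 -0.0398]
 [ 0.0058  0.0003 -0.0349]
 [ 0.0322  0.0317 -0.0217]]
```

```bash
python3 -m jog '-1 2.6 -1.6 0 0 0 0; -1 2.6 -1.7 0 0 0 0; -1 0 0 0 0 0 0; -1 0 0 3 0 0 0; -1 0 0 2 0 0 0'; python3 -m jog '-1 0 0 1 0 0 0; -1 0 0 0.5 0 0 0; -1 0 0 0 0 0 0; -1 0 0 0 0 0 0; -1 0 0 0 0 0 0'; python3 -m jog '1 0 0 0 0 0 0; 1 0 0 0 0 0 0; 1 0 0 0 0 0 0; 1 0 0 0 0 0 0; 1 0 0 -2 0 0 0'; python3 -m jog '1 0 0 -4 0 0 0; 1 0 0 -4 0 0 0; 1 0 0 -4 0 0 0; 1 0 4 -3 0 0 0; 1 0 4 0 0 0 0'; python3 -m jog '1 0 4 0 0 0 0; 1 0 4 0 0 0 0; 1 0 0 0 0 0 0; 1 0 0 0 0 0 0; 1 0 0 0 0 0 0'; python3 - <<'E'
from m import *
for n in('wrist','top'):
  c,im,d=shot(n); cv2.imwrite(f'pics/f_{n}.png',im[...,::-1]);P=cloud(c,d)
  m=(P[...,2]>.018)&(P[...,2]<.06)&(P[...,0]<.68)&(P[...,0]>.35)&(P[...,1]>0)&(P[...,1]<.2)&(d>0)
  for b in blobs(m,100): print(n,b.sum(),np.percentile(P[b][:,2],[10,50,90]).round(4),[np.round(x,1) for x in cv2.minAreaRect((P[b][:,:2]*1000).astype(np.float32))])
  r=rk(P);m=(P[...,2]>.018)&(P[...,2]<.034)&(d>0)&(r[...,0]>-.11)&(r[...,0]<-.032)&(abs(r[...,1])<.11)
  for b in blobs(m,100): print(b.sum(),np.percentile(r[b],[1,99],axis=0).round(4))
E
```

```text
time: 64.2
tool_pos: [0.4368, 0.0748, 0.0308]
eef_rot: [-3.139, -0.136, 0.0]
contact_force: [-0.4, -0.1, -1.9]
gripper_width: 0.067
finger_force: 67.5
time: 64.7
tool_pos: [0.4379, 0.0749, 0.0173]
eef_rot: [-3.139, -0.136, -0.001]
contact_force: [-0.0, -0.2, -0.6]
gripper_width: 0.0672
finger_force: 68.0
time: 65.2
tool_pos: [0.4366, 0.0749, 0.0357]
eef_rot: [3.139, 0.136, -0.005]
contact_force: [0.5, -0.1, 0.2]
gripper_width: 0.0858
finger_force: 0.0
time: 65.7
tool_pos: [0.4465, -0.0054, 0.1907]
eef_rot: [3.137, 0.14, 0.011]
contact_force: [1.3, -0.0, -1.7]
gripper_width: 0.0856
finger_force: 0.0
time: 66.2
tool_pos: [0.4514, -0.0837, 0.1867]
eef_rot: [-3.138, -0.137, 0.001]
contact_force: [-0.4, -0.2, 0.1]
gripper_width: 0.0859
finger_force: 0.0
wrist 3319 [0.0271 0.0287 0.0298] [array([581.1,  72.7]), array([35.3, 65.1]), np.float64(2.3)]
wrist 6389 [0.0381 0.0518 0.0529] [array([517.4,  73.3]), array([69. , 67.6]), np.float64(84.3)]
wrist 5192 [0.0352 0.0517 0.0527] [array([437.7,  73. ]), array([67.6, 69. ]), np.float64(5.9)]
1204 [[-0.0533  0.0439]
 [-0.0325  0.0954]]
1886 [[-0.055  -0.0346]
 [-0.0321  0.0291]]
1816 [[-0.0549 -0.1074]
 [-0.0322 -0.0464]]
top 422 [0.0264 0.0287 0.031 ] [array([610.9,  74.3]), array([87.7, 65.3]), np.float64(1.8)]
166 [[-0.0535  0.0458]
 [-0.0323  0.1077]]
160 [[-0.0532 -0.0278]
 [-0.0321  0.0295]]
165 [[-0.0536 -0.1015]
 [-0.0323 -0.0438]]
```

View pics/f_wrist.png

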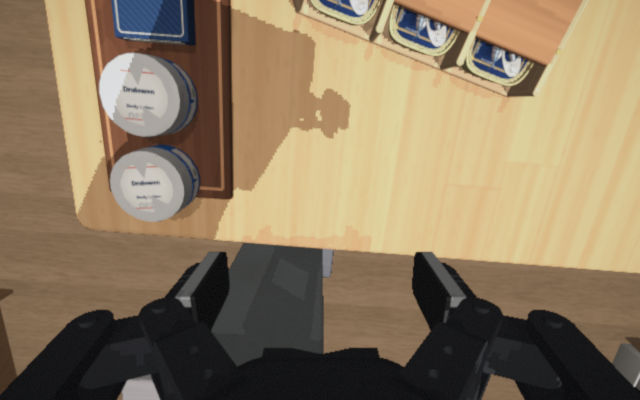

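Both pots (147,95), (155,183) and the box sit flat on the board, and the three tins are home (345,5), (427,33), (497,62). Handing in.

```bash
python3 -c "
from rig import robot
print(robot.job_done())"
```

```text
the job is handed in; nothing more can be done
None
```

The job is handed in at about 66 s: both pots and the card box rest flat on the board, all three tins are against the back stop in bays of their own, and the lemon was left alone; one pot that got knocked off the board mid-run was put back, and the hand-in returned no verdict.

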